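# Set and load the flask shaker

### The arm

A 6-joint arm with a two-finger parallel gripper is mounted at the origin on a cart in front of the work surface, level with it; the furniture and walls round the work are solid. World frame = base frame: x ahead of the robot, y to its left, z up, the work surface at z = 0. Lengths are in m, angles in degrees, forces in N, time in s.
With the tool pointing down it reaches from about 0.25 to 0.725 m from the base axis. Payload 9.7 kg.
Tool frame: the origin (TCP) lies between the finger pads; the fingertips stand 17 mm ahead of it and the grasp point (between the pads) lies 2 mm behind it; z points along the fingers, y is the direction in which the jaws open and shut (so a half turn about z gives the same grasp; the last joint's range is limited). The gripper opens to 85 mm and grips with 20 to 120 N. Pads are 22 mm wide; open, the fingers measure 114 mm over their backs; the gripper's body (76 mm by 85 mm) begins 54 mm behind the grasp point. The pads swing forward as they close: fully open they stand 13 mm farther back than shut.
Start: joints at [-69.271, 4.979, 10.078, 95.1, 0, 90], TCP at [0.195, -0.514, 0.21] pointing down, gripper open.
Joint ranges: [-179.16, 179.16], [-48.56, 103.87], [-65.8, 70.77], [-126.05, 130.52], [-82.76, 87.17], [-180, 180]. Speed limits (degrees/s): [127.2, 127.2, 147.25, 180, 180, 180].

### API

Orientations are given as [roll, pitch, yaw] about the fixed x, y, z axes, in that order (R = Rz(yaw) Ry(pitch) Rx(roll)).
In Python, from workcell import monitor, cams, order gives the robot as it stands. The module is installed in compiled form; this text tells all that it offers.
- The arm moves only by the shell command python3 -m handwheel 'ROWS' [OPENING] [FORCE]. ROWS is JSON, a list of rows, each a list of 6 numbers: the shift along the tool's x, y, z in m, then the turn, a rotation vector about the tool's x, y, z in degrees. In form: [[tx, ty, tz, wx, wy, wz], ...]. A call has exactly 8 rows; each row shifts and turns the commanded pose from where the row before left it, along the tool's axes as they then stand; what a row does not reach is not made up. A row lasts 1/12 s, in which the tool goes at most 41.7 mm and 7.16 degrees, less where a joint would pass 70% of its speed; a pose out of reach is approached as far as the arm can. A call is refused whole if a number of a shift passes 0.0417 or a number of a turn 7.16, either way. A call with a gripper value outside its range is refused whole. OPENING is the opening, from -1 (shut) to 1 (fully open), set as the call begins (- or left out, the last holds). The fingers move at their own pace and stop on an object; FORCE is the grip in N (left out, the last holds). Time passes only in rows, so rows that do not move let the fingers close, or fill a call up. It gives the time, the measured TCP pose, the force and the opening at its end, in the units of the state.
- monitor.get_obs(): the state, without advancing time (a new reading comes with each control period).
- cams.camera(name): name is "side" or "top"; returns a dict with "img" (420x560x3 uint8, red, green, blue), "depth" (420x560 float32, m along the optical axis (not along the pixel's ray), 0 where there is no reading), "fx", "fy", "cx", "cy" (pixels), "distortion" ([k1, k2, p1, p2, k3] as OpenCV has them; the pictures are not rectified), "rvec" (rotation vector, rad) and "tvec" (3), from world to camera coordinates, as OpenCV has them. Camera axes: x right, y down, z forward; pixel columns grow to the right and rows downward; lengths in m; the calibration is good to about 2 mm. A picture is of the moment at which its call begins.
- order.job_done(): hands the job in, once; it reports no verdict.
The state is a dict: "time": time; "q": joint angles; "qd": joint speeds; "joint_efforts": joint torques, N m; "ee_pos": TCP position; "tcp_rot": TCP orientation; "wrist_force": force on the tool from outside, world axes, zero at the start; "torque": the same for the moment, N m; "opening": finger opening in m.
Only numpy, scipy, OpenCV 4.12 (cv2) and the standard library are available. Lean on these libraries where they do the work, as an engineer would, in place of code of your own. Each camera call takes 0.05 s, during which the arm holds its last target. There are 200 camera calls.

### The job

Get the flask shaker ready and running: with its two wing knobs still loose, slide the clamp bracket by its upright tab until its pointer is level with the mark clip on the scale, then tighten both wing knobs clockwise to the stop. After that press every open glass conical flask that stands on the bench near the robot, left or right of the shaker (not those on the raised side ledge) straight down into a spring clamp of its own, right down to the clamp's floor so that the fingers snap in over its wide foot, and when all are in push the toggle switch over, away from you, to start. The bracket must still be at the mark at the end.

Things in the scene. Friction and masses are not known exactly. Their poses are not given: they have to be found in the camera images.
- shaker: low laboratory shaker, fixed on the bench; its deck is 250 mm (x) by 330 mm (y), 50 mm above the bench. Origin at bench level, 25 mm behind the deck's middle; its x axis points away from the robot along the bracket's slide, y along the row of clamps to the left, z up
- bracket (a joint): slide of the clamp bracket along the shaker's x axis, m: 0 at its front stop, 0.05 at its back stop, growing away from the robot. It moves against a friction of about 6 N and stays where it is left; tightening the knobs does not change this friction, so do not shove it afterwards
- bracket_tab (a point): middle of the flat upright tab by which the bracket is slid: a steel plate 10 mm thick (along the shaker's x), 36 mm wide (along y) and standing 40 mm above the deck, at the front middle of the bracket. The point is 10 mm below the tab's top edge and 30 mm above the deck; nothing tall within 55 mm of it
- bracket_pointer (a point): tip of the dark pointer on the bracket's left edge, 6 mm above the deck; it moves with the bracket
- mark_tip (a point): tip of the small black mark clip (12 mm) on the scale along the left edge of the deck, 6 mm above the deck; its axes are the shaker's. The bracket is right when pointer and mark stand at the same place along the shaker's x axis (their tips are about 3 mm apart along y)
- knob_left (a joint): wing knob on the left stud of the bracket, a black bar 44 mm long, 12 mm thick and 22 mm tall that turns about a vertical axis. Joint value in rad: 0 loose with the bar along the shaker's y axis, growing clockwise seen from above, tight at the stop at 1.4; it turns with light friction and stays where it is left
- knob_right (a joint): wing knob on the right stud of the bracket, a black bar 44 mm long, 12 mm thick and 22 mm tall that turns about a vertical axis. Joint value in rad: 0 loose with the bar along the shaker's y axis, growing clockwise seen from above, tight at the stop at 1.4; it turns with light friction and stays where it is left
- knob_left_grip (a point): middle of the left knob's bar, on its turning axis, 29 mm above the deck (11 mm below the bar's top); its y axis lies along the bar
- knob_right_grip (a point): middle of the right knob's bar, on its turning axis, 29 mm above the deck (11 mm below the bar's top); its y axis lies along the bar
- clamp_1 (a point): floor centre of the left of three spring clamps, 92 mm apart in a row along the shaker's y; a seated flask stands on it. Four spring fingers stand round it on the diagonals, 61 mm tall, with inward beads 42 mm above the floor and 50 mm apart and flared tips; pressed down with 8 to 25 N a flask spreads them, and they snap in over its wide foot as it reaches the floor
- clamp_2 (a point): floor centre of the middle clamp, like clamp_1. A flask let go on top of the fingers stays up there, not seated
- clamp_3 (a point): floor centre of the right clamp, like clamp_1. Any flask may go into any clamp, one to a clamp
- flask_1_mid (a point): open conical flask of clear glass, upright on the bench, 125 mm tall, about 0.15 kg: 72 mm wide at 7 mm above its underside, narrowing to 30 mm at 88 mm, then a straight neck 28 mm in diameter (grip it there, about 105 mm up). The point is on the axis, 62.5 mm above the underside; z points up the flask. Two or three of the three flasks are present, the others' reading is None
- flask_2_mid (a point): open conical flask of clear glass, upright on the bench, 125 mm tall, about 0.15 kg: 72 mm wide at 7 mm above its underside, narrowing to 30 mm at 88 mm, then a straight neck 28 mm in diameter (grip it there, about 105 mm up). The point is on the axis, 62.5 mm above the underside; z points up the flask. Two or three of the three flasks are present, the others' reading is None
- flask_3_mid (a point): open conical flask of clear glass, upright on the bench, 125 mm tall, about 0.15 kg: 72 mm wide at 7 mm above its underside, narrowing to 30 mm at 88 mm, then a straight neck 28 mm in diameter (grip it there, about 105 mm up). The point is on the axis, 62.5 mm above the underside; z points up the flask. Two or three of the three flasks are present, the others' reading is None
- switch (a joint): toggle switch on a low white block at the shaker's right front: a lever with a black ball end, turning about an axis along the shaker's y. Value in rad: 0 off, leaning 0.5 rad towards the robot; 1.0 on, leaning 0.5 rad away from it; it stays where it is left and moves with about 1 N at the ball
- switch_tip (a point): centre of the lever's ball (26 mm in diameter), 60 mm from the lever's axis; about 75 mm above the bench at either end of its swing, 82 mm in the middle; its path is 58 mm long along the shaker's x
There are look-alikes about, which are no part of the job. Leave any black look-alike of the part that bears flask_1_mid alone.

How it is judged (in metres and radians):
On the way, in this order (a step that is already met when the one before it is completed fails the run):
1. the bracket's pointer is at the mark while both knobs are still loose (x of bracket_pointer in the frame of mark_tip between -0.004 and 0.004 m and value of joint each of knob_left, knob_right below 0.6 rad), for 0.2 s.
2. both knobs are tight, with the bracket at the mark (x of bracket_pointer in the frame of mark_tip between -0.004 and 0.004 m and value of joint each of knob_left, knob_right above 1.2 rad), for 0.2 s.
3. every flask present is snapped into a clamp, down on its floor, with the switch still off (((horizontal distance between flask_1_mid and clamp_1 below 0.006 m and z of flask_1_mid in the frame of clamp_1 below 0.0665 m and angle between flask_1_mid's own z axis and vertical below 0.12 rad) or (horizontal distance between flask_1_mid and clamp_2 below 0.006 m and z of flask_1_mid in the frame of clamp_2 below 0.0665 m and angle between flask_1_mid's own z axis and vertical below 0.12 rad) or (horizontal distance between flask_1_mid and clamp_3 below 0.006 m and z of flask_1_mid in the frame of clamp_3 below 0.0665 m and angle between flask_1_mid's own z axis and vertical below 0.12 rad)) and ((horizontal distance between flask_2_mid and clamp_1 below 0.006 m and z of flask_2_mid in the frame of clamp_1 below 0.0665 m and angle between flask_2_mid's own z axis and vertical below 0.12 rad) or (horizontal distance between flask_2_mid and clamp_2 below 0.006 m and z of flask_2_mid in the frame of clamp_2 below 0.0665 m and angle between flask_2_mid's own z axis and vertical below 0.12 rad) or (horizontal distance between flask_2_mid and clamp_3 below 0.006 m and z of flask_2_mid in the frame of clamp_3 below 0.0665 m and angle between flask_2_mid's own z axis and vertical below 0.12 rad)) and ((horizontal distance between flask_3_mid and clamp_1 below 0.006 m and z of flask_3_mid in the frame of clamp_1 below 0.0665 m and angle between flask_3_mid's own z axis and vertical below 0.12 rad) or (horizontal distance between flask_3_mid and clamp_2 below 0.006 m and z of flask_3_mid in the frame of clamp_2 below 0.0665 m and angle between flask_3_mid's own z axis and vertical below 0.12 rad) or (horizontal distance between flask_3_mid and clamp_3 below 0.006 m and z of flask_3_mid in the frame of clamp_3 below 0.0665 m and angle between flask_3_mid's own z axis and vertical below 0.12 rad)) and value of joint switch below 0.3 rad), for 0.2 s.
4. the switch is on (value of joint switch above 0.8 rad), for 0.2 s.
At the end, for the whole second after the job is handed in: The pointer is within 4 mm of the mark along the slide, both knobs are turned past 1.2 rad, every flask present is upright (within 0.12 rad) in a clamp of its own, within 6 mm of the clamp's centre and with its foot within 4 mm of the clamp's floor, and at rest; the switch is past 0.8 rad (all of step 2 and ((horizontal distance between flask_1_mid and clamp_1 below 0.006 m and z of flask_1_mid in the frame of clamp_1 below 0.0665 m and angle between flask_1_mid's own z axis and vertical below 0.12 rad) or (horizontal distance between flask_1_mid and clamp_2 below 0.006 m and z of flask_1_mid in the frame of clamp_2 below 0.0665 m and angle between flask_1_mid's own z axis and vertical below 0.12 rad) or (horizontal distance between flask_1_mid and clamp_3 below 0.006 m and z of flask_1_mid in the frame of clamp_3 below 0.0665 m and angle between flask_1_mid's own z axis and vertical below 0.12 rad)) and ((horizontal distance between flask_2_mid and clamp_1 below 0.006 m and z of flask_2_mid in the frame of clamp_1 below 0.0665 m and angle between flask_2_mid's own z axis and vertical below 0.12 rad) or (horizontal distance between flask_2_mid and clamp_2 below 0.006 m and z of flask_2_mid in the frame of clamp_2 below 0.0665 m and angle between flask_2_mid's own z axis and vertical below 0.12 rad) or (horizontal distance between flask_2_mid and clamp_3 below 0.006 m and z of flask_2_mid in the frame of clamp_3 below 0.0665 m and angle between flask_2_mid's own z axis and vertical below 0.12 rad)) and ((horizontal distance between flask_3_mid and clamp_1 below 0.006 m and z of flask_3_mid in the frame of clamp_1 below 0.0665 m and angle between flask_3_mid's own z axis and vertical below 0.12 rad) or (horizontal distance between flask_3_mid and clamp_2 below 0.006 m and z of flask_3_mid in the frame of clamp_2 below 0.0665 m and angle between flask_3_mid's own z axis and vertical below 0.12 rad) or (horizontal distance between flask_3_mid and clamp_3 below 0.006 m and z of flask_3_mid in the frame of clamp_3 below 0.0665 m and angle between flask_3_mid's own z axis and vertical below 0.12 rad)) and linear speed of each of flask_1, flask_2, flask_3 below 0.02 m/s and value of joint switch above 0.8 rad); the robot touches nothing.
Of flask_1, flask_2, flask_3 only 2 to 3 are there at a start; the rules pass over those that are not, and their reading is None.
At some moment in a run one of flask_1, flask_2, flask_3 may be knocked a few centimetres aside while the robot is not near it.
It also fails if it takes over 210 s, if anything falls off the work surface, if the arm or the gripper's body presses on something with over 40 N, if the wrist force passes 120 N, or if a joint passes its speed limit or range.

## Working session

There is one attempt and no reset: what is moved stays moved. The work goes in short steps, Python scripts to look and compute and a shell command to move; the robot and the scene stay as the last step left them, time stands still between calls to the robot, and variables do not carry over. Pictures are saved under pics/ and viewed, about 12 in all and at most 16, crops included, and the job is handed in when it is done.

```bash
mkdir -p pics; cat > h.py <<'E'
import numpy as np,cv2
from workcell import monitor,cams,order
def cam(n,save=None):
    c=cams.camera(n); c['K']=np.array([[c['fx'],0,c['cx']],[0,c['fy'],c['cy']],[0,0,1.]])
    c['d']=np.array(c['distortion'],float); c['R']=cv2.Rodrigues(np.array(c['rvec'],float))[0]; c['t']=np.array(c['tvec'],float).ravel()
    if save: cv2.imwrite('pics/'+save+'.png',c['img'][:,:,::-1]); np.savez('pics/'+save+'.npz',**c)
    return c
def load(s): return dict(np.load('pics/'+s+'.npz'))
def ray(c,u,v):
    p=cv2.undistortPoints(np.array([[[u,v]]],float),c['K'],c['d'])[0,0]
    return -c['R'].T@c['t'], c['R'].T@np.array([p[0],p[1],1.])
def atz(c,u,v,z):
    o,d=ray(c,u,v); return o+d*(z-o[2])/d[2]
def deep(c,u,v):
    o,d=ray(c,u,v); return o+d*c['depth'][int(round(v)),int(round(u))]
def pix(c,P): return cv2.projectPoints(np.array(P,float).reshape(-1,3),c['R'],c['t'],c['K'],c['d'])[0].reshape(-1,2)
def crop(c,x0,y0,x1,y1,k,name): cv2.imwrite('pics/'+name+'.png',cv2.resize(c['img'][y0:y1,x0:x1,::-1],None,fx=k,fy=k,interpolation=cv2.INTER_CUBIC))
E
python3 - <<'E'
from h import *
np.set_printoptions(precision=4,suppress=True)
t=cam('top','t0');s=cam('side','s0')
print(monitor.get_obs()); 
for c in(t,s): print(-c['R'].T@c['t'],c['R'],c['K'],c['d'])
cv2.imwrite('pics/t0.png',cv2.resize(t['img'][:,:,::-1],(800,600)))
cv2.imwrite('pics/s0.png',cv2.resize(s['img'][:,:,::-1],(800,600)))
E
```

```text
{'time': 0.1, 'q': array([-69.2681,   5.0079,  10.0373,  95.0975,   0.0011,  90.0003]), 'qd': array([-0.0241, -0.044 ,  0.1519,  0.0094, -0.0892, -0.0252]), 'joint_efforts': array([ -0.0001, -52.1562,  46.5652,   0.016 ,   0.0001,   0.    ]), 'ee_pos': array([ 0.1946, -0.5142,  0.2098]), 'tcp_rot': array([-179.932 ,   -0.0011,   20.7316]), 'wrist_force': array([ 0.8276,  0.518 , -0.6592]), 'torque': array([ 0.0153, -0.0057, -0.0252]), 'opening': 0.08535113058292165}
[0.2366 0.1272 1.7442] [[ 0.0013 -0.9999 -0.0137]
 [-0.9863  0.001  -0.1652]
 [ 0.1652  0.0137 -0.9862]] [[486.765    0.     274.3522]
 [  0.     486.765  204.2058]
 [  0.       0.       1.    ]] [-0.0151  0.      0.      0.      0.    ]
[0.5455 1.4957 0.8304] [[-0.999   0.0393 -0.0195]
 [ 0.036   0.4789 -0.8771]
 [-0.0251 -0.877  -0.4798]] [[452.9292   0.     278.5011]
 [  0.     452.9292 210.4371]
 [  0.       0.       1.    ]] [-0.0582  0.      0.      0.      0.    ]
```

View pics/t0.png

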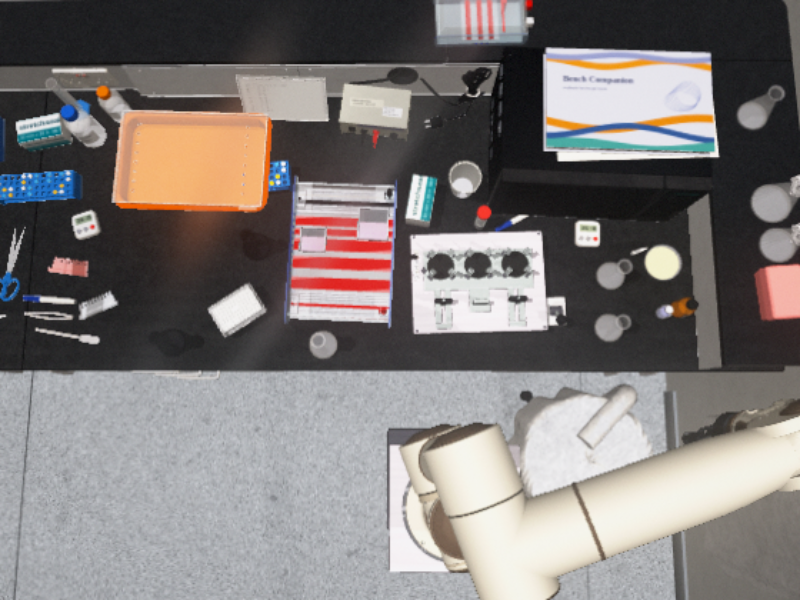

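View pics/s0.png

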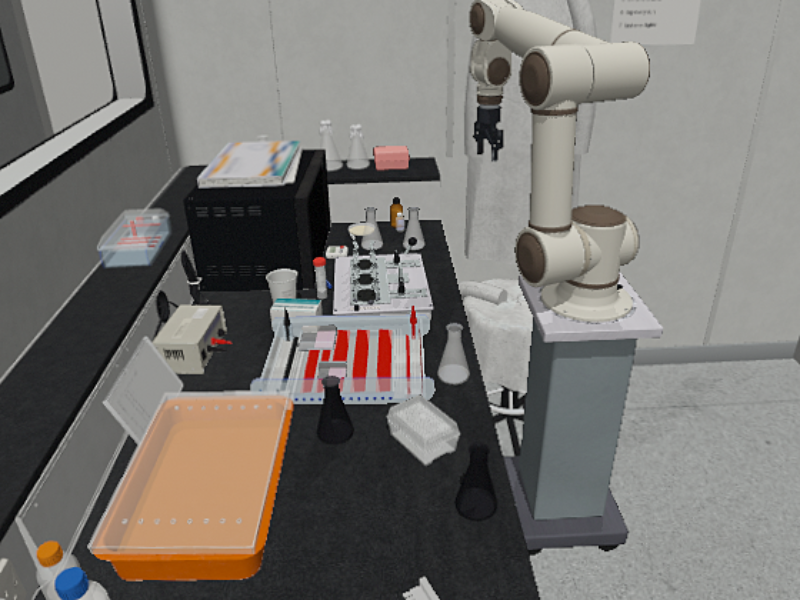

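The top view shows the shaker at (480,285), clear flasks at about (322,345), (612,274) and (612,327), and black look-alikes at (180,340) and (260,245). The ones on the side ledge don't count. Next I'll enlarge the shaker.

```bash
python3 - <<'E'
from h import *
t=load('t0'); crop(t,284,156,404,246,6,'t0c')
E
```

```text
(no output)
```

View pics/t0c.png

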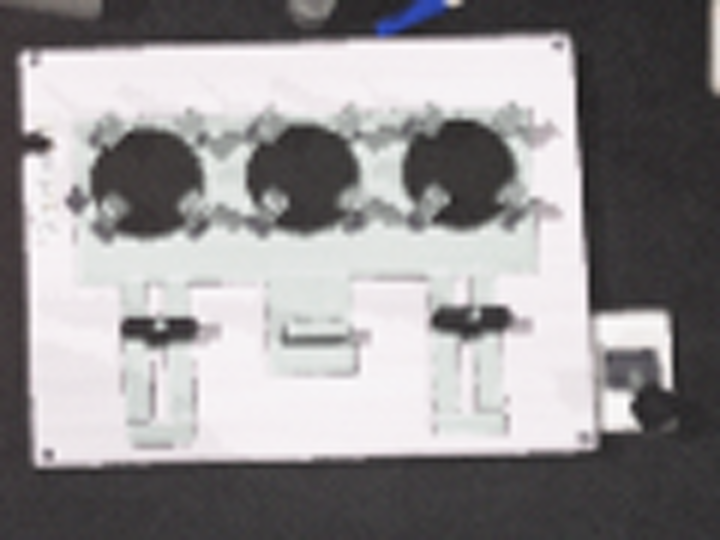

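Crop readings: deck corners (18,50), (575,33), (598,450), (35,467); mark (38,143); pointer (75,200); knobs (158,330) and (470,320); tab (315,332); clamp discs (147,180), (303,178), (460,173); switch ball (656,407).

```bash
python3 - <<'E'
from h import *
np.set_printoptions(precision=4,suppress=True)
t=load('t0')
f=lambda x,y:(284+(x+.5)/6-.5,156+(y+.5)/6-.5)
P={}
for n,x,y,z in [('c1',18,50,.05),('c2',575,33,.05),('c3',598,450,.05),('c4',35,467,.05),('mark',40,143,.056),('ptr',75,200,.056),('kl',158,330,.09),('kr',470,320,.09),('tabtop',315,325,.09),('cl1',147,180,.053),('cl2',303,178,.053),('cl3',460,173,.053),('ball',656,407,.085)]:
    P[n]=atz(t,*f(x,y),z); print(n,P[n],'depth',deep(t,*f(x,y)))
yaw=np.degrees(np.arctan2(*(P['c1']-P['c2'])[[0,1]]));yaw2=np.degrees(np.arctan2(-(P['c1']-P['c4'])[1],(P['c1']-P['c4'])[0]))
print('edges',yaw,yaw2,[np.linalg.norm(P[a]-P[b]) for a,b in(('c1','c2'),('c3','c4'),('c1','c4'),('c2','c3'))])
m=(P['c1']+P['c2']+P['c3']+P['c4'])/4;print('mid',m)
# flasks: axis from neck depth points
I=t['img']
for n,x,y in(('fA',322,345),('fB',612,274),('fC',612,327)):
    print(n,[deep(t,x*.7+dx,y*.7) for dx in(-4,0,4,8)])
crop(t,205,160,485,260,2.8,'t0f'); a=t['img']
k=np.vstack([cv2.resize(a[215:265,200:250,::-1],(400,400),interpolation=2),]); k2=cv2.resize(a[170:250,400:480,::-1],(400,400),interpolation=2)
cv2.imwrite('pics/fl.png',np.hstack([k,k2]))
E
```

```text
c1 [0.6666 0.1072 0.05  ] depth [ 0.6805  0.1065 -0.0049]
c2 [ 0.6764 -0.2247  0.05  ] depth [ 0.6903 -0.2358 -0.0036]
c3 [ 0.4268 -0.2294  0.05  ] depth [ 0.4324 -0.2399  0.0001]
c4 [0.417 0.098 0.05 ] depth [0.4217 0.0972 0.0057]
mark [0.6085 0.0944 0.056 ] depth [0.6069 0.0945 0.0635]
ptr [0.5742 0.0739 0.056 ] depth [0.5757 0.0737 0.0482]
kl [0.4914 0.028  0.09  ] depth [0.4915 0.0279 0.0895]
kr [ 0.4971 -0.1505  0.09  ] depth [ 0.498  -0.1515  0.0844]
tabtop [ 0.4943 -0.0619  0.09  ] depth [ 0.4943 -0.0619  0.0898]
cl1 [0.5868 0.0313 0.053 ] depth [0.5864 0.0313 0.0545]
cl2 [ 0.5878 -0.0608  0.053 ] depth [ 0.5869 -0.0603  0.0574]
cl3 [ 0.5907 -0.1534  0.053 ] depth [ 0.5914 -0.1539  0.0495]
ball [ 0.4475 -0.256   0.085 ] depth [ 0.4459 -0.2532  0.0972]
edges -1.6924571538409527 -2.1073802648816873 [np.float64(0.33196973347115283), np.float64(0.3275603422342043), np.float64(0.2498041002815056), np.float64(0.24967933320312)]
mid [ 0.5467 -0.0623  0.05  ]
fA [array([0.3929, 0.3413, 0.0024]), array([0.3828, 0.3139, 0.1156]), array([0.3868, 0.3052, 0.0708]), array([0.3904, 0.2953, 0.0312])]
fB [array([ 0.5645, -0.3798,  0.0494]), array([ 0.5586, -0.3845,  0.08  ]), array([ 0.5569, -0.3956,  0.0886]), array([ 0.5552, -0.4065,  0.0976])]
fC [array([ 0.4318, -0.3711,  0.0569]), array([ 0.4292, -0.3781,  0.0794]), array([ 0.4259, -0.3832,  0.1072]), array([ 0.4352, -0.4221,  0.0275])]
```

View pics/fl.png

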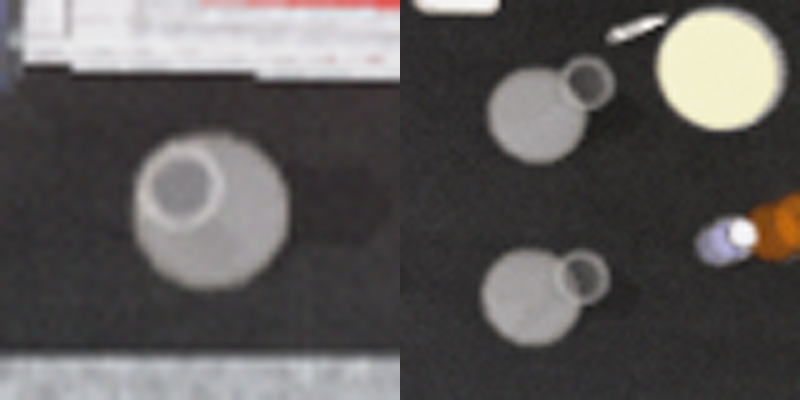

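The flasks are clear. In the left panel (8x) A's foot is at (212,210) and its rim at (183,185). In the right panel (5x) B's foot is at (137,115) and rim at (188,83), and C's foot at (133,298) and rim at (182,277).

```bash
cat >> h.py <<'E'
from scipy.spatial.transform import Rotation as Ro
def go(p,yaw=None):
    """shift still to go in tool axes (m) and turn about tool z (deg)"""
    o=monitor.get_obs(); R=Ro.from_euler('xyz',o['tcp_rot'],degrees=True)
    d=R.inv().apply(np.array(p)-o['ee_pos']); w=None
    if yaw is not None: w=(R.inv()*Ro.from_euler('xyz',[180,0,yaw],degrees=True)).as_rotvec(degrees=True)
    print('t',o['time'].__round__(2),'pos',o['ee_pos'].round(4),'rot',o['tcp_rot'].round(2),'F',o['wrist_force'].round(1),'open',round(o['opening'],4),'| shift',d.round(4),'turn',None if w is None else w.round(2))
E
python3 - <<'E'
from h import *
np.set_printoptions(precision=4,suppress=True)
t=load('t0')
for n,x0,y0,k,F,Rm in(('A',200,215,8,(212,210),(183,185)),('B',400,170,5,(137,115),(188,83)),('C',400,170,5,(133,298),(182,277))):
    g=lambda p:(x0+(p[0]+.5)/k-.5,y0+(p[1]+.5)/k-.5)
    print(n,atz(t,*g(F),.007),atz(t,*g(Rm),.125))
E
python3 -m handwheel '[[0,0,0,0,0,-7],[0,0,0,0,0,-7],[0,0,0,0,0,-7],[0,0,0,0,0,-7],[0,0,0,0,0,-7],[0,0,0,0,0,-7],[0,0,0,0,0,-7],[0,0,0,0,0,-7]]' -0.2 40
python3 -m handwheel '[[0,0,0,0,0,-7],[0,0,0,0,0,-7],[0,0,0,0,0,-1.2],[0.029,0.021,0,0,0,0],[0.029,0.021,0,0,0,0],[0.029,0.021,0,0,0,0],[0.029,0.021,0,0,0,0],[0.029,0.021,0,0,0,0]]'
python3 -m handwheel '[[0.029,0.021,0,0,0,0],[0.029,0.021,0,0,0,0],[0.029,0.021,0,0,0,0],[0.029,0.021,0,0,0,0],[0.029,0.021,0,0,0,0],[0.029,0.021,0,0,0,0],[0.029,0.021,0,0,0,0],[0.029,0.021,0,0,0,0]]'
python3 -c "
from h import *
go([.4945,-.0618,.082],92)"
```

```text
A [0.395 0.324 0.007] [0.3947 0.323  0.125 ]
B [ 0.5698 -0.4017  0.007 ] [ 0.5692 -0.4014  0.125 ]
C [ 0.4365 -0.3922  0.007 ] [ 0.437  -0.3903  0.125 ]
time: 0.77
ee_pos: [0.1946, -0.5143, 0.2101]
tcp_rot: [-180.0, -0.0, 77.1]
wrist_force: [-0.5, -0.6, -0.2]
opening: 0.0342
time: 1.43
ee_pos: [0.2952, -0.3645, 0.2103]
tcp_rot: [-180.0, -0.0, 91.7]
wrist_force: [-0.2, -0.2, -0.8]
opening: 0.0343
time: 2.1
ee_pos: [0.4554, -0.1267, 0.2104]
tcp_rot: [180.0, 0.0, 91.7]
wrist_force: [0.8, -0.1, -1.1]
opening: 0.0342
t 2.1 pos [ 0.4554 -0.1267  0.2104] rot [180.     0.    91.73] F [ 0.8 -0.1 -1.1] open 0.0342 | shift [0.0637 0.041  0.1284] turn [ 0.    0.   -0.27]
```

```bash
python3 -m handwheel '[[0.016,0.0102,0,0,0,0],[0.016,0.0102,0,0,0,0],[0.016,0.0102,0,0,0,0],[0.0157,0.0104,0,0,0,0],[0,0,0.025,0,0,0],[0,0,0.025,0,0,0],[0,0,0.025,0,0,0],[0,0,0.025,0,0,0]]'
python3 -m handwheel '[[0,0,0.01,0,0,0],[0,0,0.01,0,0,0],[0,0,0.008,0,0,0],[0,0,0,0,0,0],[0,0,0,0,0,0],[0,0,0,0,0,0],[0,0,0,0,0,0],[0,0,0,0,0,0]]'
python3 - <<'E'
from h import *
go([.4945,-.0618,.082],92)
t=cam('top','t1'); s=cam('side','s1')
a=cv2.resize(t['img'][150:250,280:410,::-1],(520,400),interpolation=2)
u,v=pix(s,[.5,-.06,.08])[0].astype(int);print(u,v)
b=cv2.resize(s['img'][v-55:v+45,u-35:u+35,::-1],(280,400),interpolation=2)
cv2.imwrite('pics/c1.png',np.hstack([a,b]))
E
```

```text
time: 2.77
ee_pos: [0.4935, -0.0631, 0.1091]
tcp_rot: [-180.0, -0.0, 91.8]
wrist_force: [0.6, 0.6, 0.4]
opening: 0.0343
time: 3.43
ee_pos: [0.4941, -0.0635, 0.0833]
tcp_rot: [179.9, 0.0, 91.9]
wrist_force: [0.0, 0.4, -0.6]
opening: 0.0342
t 3.43 pos [ 0.4941 -0.0635  0.0833] rot [1.7992e+02 1.0000e-02 9.1920e+01] F [ 0.   0.4 -0.6] open 0.0342 | shift [0.0016 0.0004 0.0013] turn [ 0.08  0.01 -0.08]
278 187
```

View pics/c1.png

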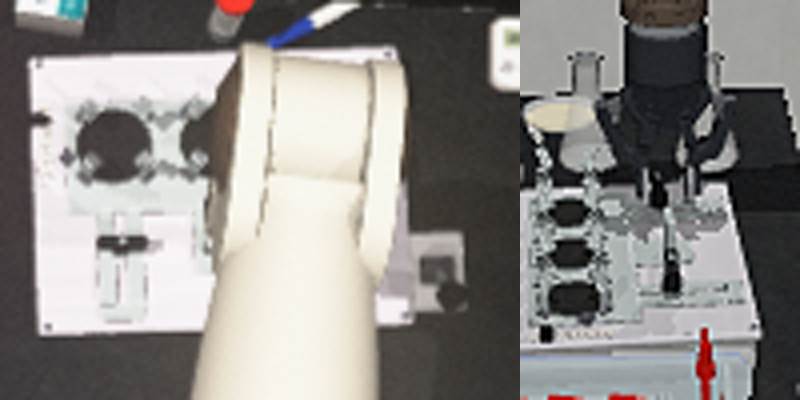

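The fingers straddle the tab. I'll grip it and slide.

```bash
python3 -m handwheel '[[0,0,0,0,0,0],[0,0,0,0,0,0],[0,0,0,0,0,0],[0,0,0,0,0,0],[0,0,0,0,0,0],[0,0,0,0,0,0],[0,0,0,0,0,0],[0,0,0,0,0,0]]' -1 40
python3 -m handwheel '[[0,0.005,0,0,0,0],[0,0.005,0,0,0,0],[0,0.005,0,0,0,0],[0,0.005,0,0,0,0],[0,0.005,0,0,0,0],[0,0.005,0,0,0,0],[0,0.005,0,0,0,0],[0,0,0,0,0,0]]'
python3 -m handwheel '[[0,0,0,0,0,0],[0,0,0,0,0,0],[0,0,0,0,0,0],[0,0,0,0,0,0],[0,0,0,0,0,0],[0,0,0,0,0,0],[0,0,0,0,0,0],[0,0,0,0,0,0]]'
python3 - <<'E'
from h import *
go([.4945,-.0618,.082],92)
t=cam('top','t2'); s=cam('side','s2')
a=cv2.resize(t['img'][160:210,280:320,::-1],(400,500),interpolation=2)
u,v=pix(s,[.6,.09,.056])[0].astype(int);print(u,v)
b=cv2.resize(s['img'][v-15:v+15,u-10:u+14,::-1],(400,500),interpolation=2)
cv2.imwrite('pics/c2.png',np.hstack([a,b]))
E
```

```text
time: 4.2
ee_pos: [0.4937, -0.0634, 0.0825]
tcp_rot: [180.0, -0.0, 91.9]
wrist_force: [0.9, -0.9, 0.1]
opening: -0.0002
time: 4.87
ee_pos: [0.5295, -0.0622, 0.0823]
tcp_rot: [180.0, -0.0, 91.9]
wrist_force: [0.9, 0.9, 0.5]
opening: -0.0005
time: 5.53
ee_pos: [0.5286, -0.0622, 0.0825]
tcp_rot: [180.0, 0.0, 91.9]
wrist_force: [-0.5, 0.6, 0.9]
opening: 0.0001
t 5.53 pos [ 0.5286 -0.0622  0.0825] rot [179.99   0.    91.93] F [-0.5  0.6  0.9] open 0.0001 | shift [ 0.0015 -0.0341  0.0005] turn [ 0.01  0.   -0.07]
251 212
```

View pics/c2.png

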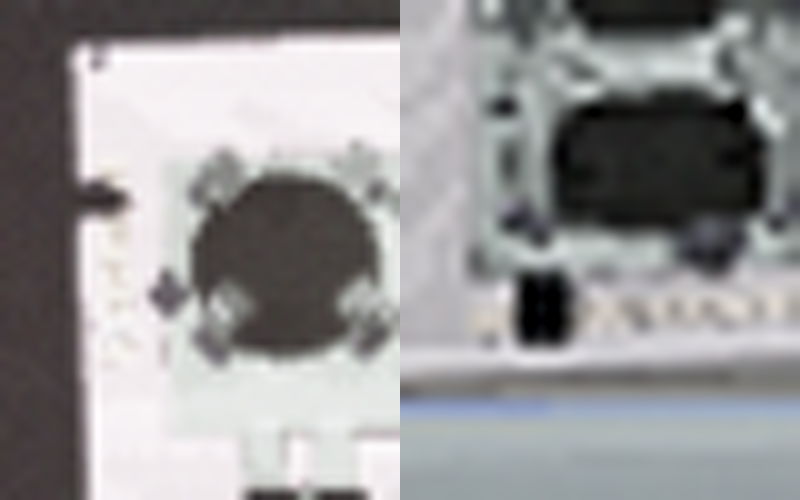

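The bracket did not move and the jaws shut on nothing, so the tab was missed. I'll look from the side.

```bash
python3 - <<'E'
from h import *
s1=load('s1');s=load('s2'); t=load('t0')
print(pix(s,[[.4943,-.062,.09],[.4943,-.044,.09],[.4943,-.08,.09],[.5286,-.0622,.0655]]))
print(pix(s1,[[.494,-.0635,.0655]]))
a=cv2.resize(s1['img'][150:220,245:315,::-1],(400,400),interpolation=2)
b=cv2.resize(s['img'][150:220,245:315,::-1],(400,400),interpolation=2)
cv2.imwrite('pics/c3.png',np.hstack([a,b]))
E
```

```text
[[279.66009421 184.59098196]
 [279.85844248 186.63812727]
 [279.46535691 182.5811938 ]
 [270.82477838 190.66494962]]
[[279.83900205 190.20054484]]
```

View pics/c3.png

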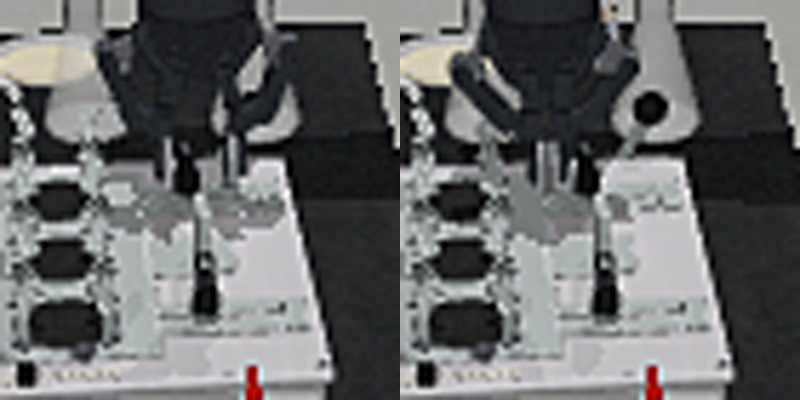

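```bash
python3 - <<'E'
from h import *
np.set_printoptions(precision=3,suppress=True)
s=load('s1')
for x,y in((165,150),(165,160),(165,170),(165,178),(235,150),(235,160),(235,170),(240,100),(190,60),(205,205),(185,165)):
    print((x,y),deep(s,245+x*.175,150+y*.175), s['img'][round(150+y*.175),round(245+x*.175)])
E
```

```text
(165, 150) [ 0.516 -0.048  0.132] [171 174 176]
(165, 160) [ 0.516 -0.056  0.121] [162 164 166]
(165, 170) [ 0.516 -0.048  0.118] [164 167 170]
(165, 178) [ 0.516 -0.048  0.112] [163 167 170]
(235, 150) [ 0.47  -0.057  0.126] [ 95  98 102]
(235, 160) [ 0.47  -0.057  0.119] [ 94  97 101]
(235, 170) [ 0.469 -0.061  0.11 ] [89 93 96]
(240, 100) [ 0.465 -0.065  0.158] [37 38 42]
(190, 60) [ 0.498 -0.051  0.193] [23 28 32]
(205, 205) [ 0.49  -0.058  0.086] [145 153 151]
(185, 165) [ 0.501 -0.125  0.085] [20 19 19]
```

```bash
python3 - <<'E'
from h import *
np.set_printoptions(precision=3,suppress=True)
s=load('s2')
for x in (540,555):
  for y in(150,160,170,178,182,186,190,195):
    u,v=245+(x-400)*.175,150+y*.175
    print((x,y),deep(s,u,v), s['img'][round(v),round(u)])
s=load('s0')  # start pose, tool straight down at .195,-.514,.21
u,v=pix(s,[.195,-.514,.193])[0];print(u,v)
for dv in range(-14,10,2):
  print(dv,[ (deep(s,u+du,v+dv)) for du in(-8,8)])
E
```

```text
(540, 150) [ 0.532 -0.05   0.132] [85 87 88]
(540, 160) [ 0.532 -0.046  0.126] [85 87 88]
(540, 170) [ 0.532 -0.052  0.117] [88 90 91]
(540, 178) [ 0.533 -0.052  0.111] [87 89 91]
(540, 182) [ 0.533 -0.052  0.107] [88 89 91]
(540, 186) [ 0.533 -0.054  0.104] [76 80 80]
(540, 190) [ 0.533 -0.053  0.101] [76 80 80]
(540, 195) [ 0.532 -0.157  0.049] [108 111 111]
(555, 150) [ 0.522 -0.047  0.133] [ 94  97 100]
(555, 160) [ 0.522 -0.05   0.124] [139 142 147]
(555, 170) [ 0.523 -0.051  0.116] [128 132 134]
(555, 178) [ 0.523 -0.056  0.108] [125 128 131]
(555, 182) [ 0.523 -0.049  0.109] [147 151 153]
(555, 186) [ 0.523 -0.05   0.105] [101 103 104]
(555, 190) [ 0.523 -0.049  0.103] [101 103 104]
(555, 195) [ 0.522 -0.15   0.051] [114 121 120]
340.14074102856324 120.06305329498828
-14 [array([ 0.208, -0.682,  0.212]), array([ 0.171, -0.464,  0.272])]
-12 [array([ 0.208, -0.685,  0.201]), array([ 0.168, -0.476,  0.259])]
-10 [array([ 0.201, -0.723,  0.18 ]), array([ 0.168, -0.474,  0.251])]
-8 [array([ 0.203, -0.71 ,  0.174]), array([ 0.124, -0.7  ,  0.174])]
-6 [array([ 0.201, -0.72 ,  0.16 ]), array([ 0.125, -0.694,  0.166])]
-4 [array([ 0.201, -0.715,  0.151]), array([ 0.123, -0.698,  0.154])]
-2 [array([ 0.201, -0.717,  0.14 ]), array([ 0.124, -0.694,  0.145])]
0 [array([ 0.199, -0.729,  0.126]), array([ 0.124, -0.691,  0.136])]
2 [array([ 0.2  , -0.72 ,  0.118]), array([ 0.123, -0.693,  0.125])]
4 [array([ 0.2  , -0.717,  0.109]), array([ 0.121, -0.7  ,  0.112])]
6 [array([ 0.201, -0.709,  0.101]), array([ 0.123, -0.685,  0.107])]
8 [array([ 0.202, -0.7  ,  0.093]), array([ 0.121, -0.694,  0.093])]
```

The shut fingertips are at z≈0.101 while the reported TCP is at 0.0825. The real tool is therefore about 35 mm higher than the reading implies, while x and y agree. I'll allow for that and retry.

```bash
python3 -m handwheel '[[0,-0.012,0,0,0,0],[0,-0.012,0,0,0,0],[0.0015,-0.010,0,0,0,0],[0,0,0,0,0,0],[0,0,0,0,0,0],[0,0,0,0,0,0],[0,0,0.006,0,0,0],[0,0,0.006,0,0,0]]' -0.2 40
python3 -m handwheel '[[0,0,0.006,0,0,0],[0,0,0.006,0,0,0],[0,0,0.006,0,0,0],[0,0,0.006,0,0,0],[0,0,0,0,0,0],[0,0,0,0,0,0],[0,0,0,0,0,0],[0,0,0,0,0,0]]'
python3 -m handwheel '[[0,0,0,0,0,0],[0,0,0,0,0,0],[0,0,0,0,0,0],[0,0,0,0,0,0],[0,0,0,0,0,0],[0,0,0,0,0,0],[0,0,0,0,0,0],[0,0,0,0,0,0]]' -1 40
python3 -c "
from h import *
go([.4945,-.0618,.045],92)"
```

```text
time: 6.3
ee_pos: [0.4952, -0.0619, 0.0701]
tcp_rot: [180.0, 0.0, 91.9]
wrist_force: [-1.1, 0.3, -0.3]
opening: 0.0339
time: 6.97
ee_pos: [0.4949, -0.0619, 0.0469]
tcp_rot: [180.0, 0.0, 91.9]
wrist_force: [-0.1, 0.5, -0.3]
opening: 0.0342
time: 7.63
ee_pos: [0.4946, -0.0619, 0.0469]
tcp_rot: [180.0, 0.0, 91.9]
wrist_force: [-3.0, -0.3, 5.0]
opening: 0.0094
t 7.63 pos [ 0.4946 -0.0619  0.0469] rot [179.99   0.    91.92] F [-3.  -0.3  5. ] open 0.0094 | shift [ 0.0001 -0.0001  0.0019] turn [ 0.01  0.   -0.08]
```

```bash
python3 -m handwheel '[[0,0.005,0,0,0,0],[0,0.005,0,0,0,0],[0,0.005,0,0,0,0],[0,0.005,0,0,0,0],[0,0.005,0,0,0,0],[0,0.005,0,0,0,0],[0,0.005,0,0,0,0],[0,0,0,0,0,0]]'
python3 - <<'E'
from h import *
go([.4945,-.0618,.045],92)
t=cam('top','t3'); s=cam('side','s3')
a=cv2.resize(t['img'][160:210,280:320,::-1],(400,500),interpolation=2)
b=cv2.resize(s['img'][197:227,238:262,::-1],(400,500),interpolation=2)
cv2.imwrite('pics/c4.png',np.hstack([a,b]))
E
```

```text
time: 8.3
ee_pos: [0.5302, -0.0608, 0.0469]
tcp_rot: [180.0, 0.0, 91.9]
wrist_force: [-0.6, -1.0, 4.3]
opening: 0.009
t 8.3 pos [ 0.5302 -0.0608  0.0469] rot [1.7997e+02 2.0000e-02 9.1920e+01] F [-0.6 -1.   4.3] open 0.009 | shift [ 0.0002 -0.0358  0.0019] turn [ 0.03  0.02 -0.08]
```

View pics/c4.png

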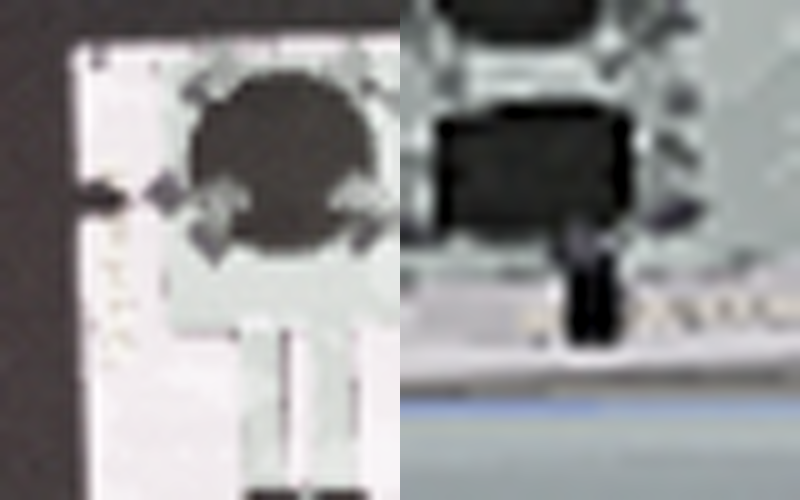

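```bash
python3 - <<'E'
from h import *
np.set_printoptions(precision=4,suppress=True)
t=load('t3');s=load('s3')
X=np.array([np.cos(np.radians(1.9)),np.sin(np.radians(1.9)),0])
g=lambda x,y:(280+(x+.5)/10-.5,160+(y+.5)/10-.5)
m,p=atz(t,*g(110,198),.056),atz(t,*g(166,193.5),.056);print(m,p,(p-m)@X)
k=400/24;h=lambda x,y:(238+(x-400+.5)/k-.5,197+(y+.5)/k-.5)
m,p=atz(s,*h(592,305),.056),atz(s,*h(580,243),.056);print(m,p,(p-m)@X)
# image code: dark centroid rows in top
g=t['img'].mean(2)
for a,b in((287,292),(294,299)):
    w=np.clip(170-g[174:184,a:b],0,None);print((w.sum(1)*np.arange(174,184)).sum()/w.sum(),(w.sum(0)*np.arange(a,b)).sum()/w.sum())
E
```

```text
[0.6088 0.0933 0.056 ] [0.6104 0.0735 0.056 ] 0.0009402477201771487
[0.6094 0.1046 0.056 ] [0.6125 0.0772 0.056 ] 0.002140942844430276
179.26834045584047 288.50106837606836
178.80601826974745 296.3111230521225
```

```bash
python3 -m handwheel '[[0,-0.001,0,0,0,0],[0,0,0,0,0,0],[0,0,0,0,0,0],[0,0,0,0,0,0],[0,0,0,0,0,0],[0,0,0,0,0,0],[0,0,0,0,0,0],[0,0,0,0,0,0]]'
python3 -m handwheel '[[0,0,0,0,0,0],[0,0,0,0,0,0],[0,0,0,0,0,0],[0,0,-0.01,0,0,0],[0,0,-0.01,0,0,0],[0,0,-0.01,0,0,0],[0,0,-0.015,0,0,0],[0,0,-0.015,0,0,0]]' -0.2 40
python3 -m handwheel '[[0.03,0,0,0,0,0],[0.03,0,0,0,0,0],[0.03,0,0,0,0,0],[0,0,0,0,0,0],[0,0,0,0,0,0],[0,0,0,0,0,0],[0,0,0,0,0,0],[0,0,0,0,0,0]]'
python3 - <<'E'
from h import *
np.set_printoptions(precision=4,suppress=True)
go([.526,.029,.047],92)
s=cam('side','s4');t=cam('top','t4')
print(pix(s,[[.526,.029,.09]]),pix(t,[[.526,.029,.09]]))
cv2.imwrite('pics/c5.png',np.hstack([cv2.resize(s['img'][160:230,240:310,::-1],(400,400),interpolation=2),cv2.resize(t['img'][160:230,280:350,::-1],(400,400),interpolation=2)]))
E
```

```text
time: 9.07
ee_pos: [0.5298, -0.0609, 0.0469]
tcp_rot: [179.8, 0.0, 91.9]
wrist_force: [6.1, -1.5, 1.0]
opening: 0.0093
time: 9.73
ee_pos: [0.5286, -0.0607, 0.1082]
tcp_rot: [180.0, 0.0, 91.9]
wrist_force: [-0.3, 0.3, 0.2]
opening: 0.034
time: 10.4
ee_pos: [0.5257, 0.0284, 0.1068]
tcp_rot: [180.0, 0.0, 91.9]
wrist_force: [-0.7, -0.1, -0.5]
opening: 0.0344
t 10.4 pos [0.5257 0.0284 0.1068] rot [179.99   0.01  91.86] F [-0.7 -0.1 -0.5] open 0.0344 | shift [0.0006 0.0003 0.0598] turn [ 0.01  0.01 -0.14]
[[271.9684 195.6527]] [[309.5058 200.6736]]
```

View pics/c5.png

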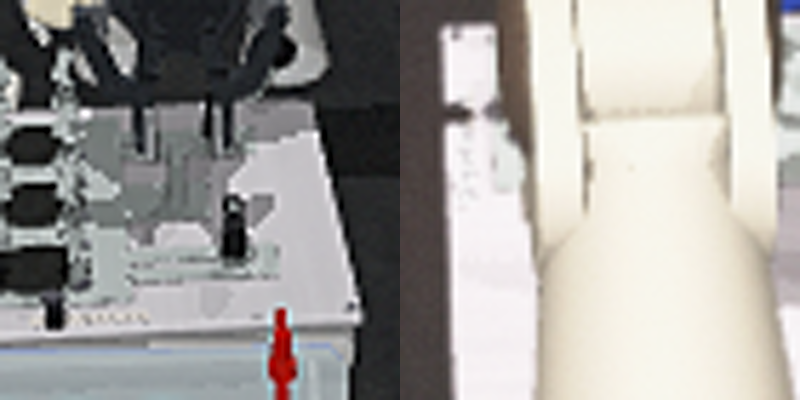

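The knobs have not moved with the bracket: the studs are fixed and the left knob is still at about (0.491, 0.028). I'll go there, grip lightly and turn.

```bash
python3 -m handwheel '[[0.0007,-0.0173,0,0,0,0],[0,-0.017,0,0,0,0],[0,0,0.012,0,0,0],[0,0,0.012,0,0,0],[0,0,0.012,0,0,0],[0,0,0.012,0,0,0],[0,0,0.011,0,0,0],[0,0,0,0,0,0]]'
python3 -m handwheel '[[0,0,0,0,0,0],[0,0,0,0,0,0],[0,0,0,0,0,0],[0,0,0,0,0,0],[0,0,0,0,0,0],[0,0,0,0,0,0],[0,0,0,0,0,0],[0,0,0,0,0,0]]' -1 20
python3 -c "
from h import *
go([.4914,.028,.047],14)"
```

```text
time: 11.17
ee_pos: [0.49, 0.0287, 0.0442]
tcp_rot: [-179.8, 0.0, 91.9]
wrist_force: [-0.7, 0.5, 0.5]
opening: 0.034
time: 11.83
ee_pos: [0.4947, 0.0291, 0.0479]
tcp_rot: [179.6, -0.0, 91.9]
wrist_force: [17.4, 1.3, -14.5]
opening: 0.0115
t 11.83 pos [0.4947 0.0291 0.0479] rot [ 1.7964e+02 -1.0000e-02  9.1920e+01] F [ 17.4   1.3 -14.5] open 0.0115 | shift [-0.0009 -0.0033  0.0009] turn [ 0.29 -0.25 77.92]
```

```bash
python3 -m handwheel '[[0,0.002,0,0,0,0],[0,0.002,0,0,0,0],[0,0,0,0,0,0],[0,0,0,0,0,0],[0,0,0,0,0,0],[0,0,0,0,0,0],[0,0,0,0,0,0],[0,0,0,0,0,0]]'
python3 -c "
from h import *
go([.4914,.028,.047],14)"
```

```text
time: 12.5
ee_pos: [0.4949, 0.029, 0.0478]
tcp_rot: [-180.0, -0.0, 91.9]
wrist_force: [-5.2, 2.5, 1.9]
opening: 0.0114
t 12.5 pos [0.4949 0.029  0.0478] rot [-1.7998e+02 -1.0000e-02  9.1930e+01] F [-5.2  2.5  1.9] open 0.0114 | shift [-0.0009 -0.0035  0.0008] turn [-3.000e-02  1.000e-02  7.793e+01]
```

```bash
python3 -m handwheel '[[0,0,0,0,0,5],[0,0,0,0,0,5],[0,0,0,0,0,5],[0,0,0,0,0,5],[0,0,0,0,0,5],[0,0,0,0,0,5],[0,0,0,0,0,5],[0,0,0,0,0,5]]'
python3 -m handwheel '[[0,0,0,0,0,5],[0,0,0,0,0,5],[0,0,0,0,0,5],[0,0,0,0,0,5],[0,0,0,0,0,5],[0,0,0,0,0,5],[0,0,0,0,0,5],[0,0,0,0,0,3]]'
python3 -c "
from h import *
go([.4914,.028,.047],14);print(monitor.get_obs()['torque'])"
```

```text
time: 13.17
ee_pos: [0.4954, 0.0289, 0.0478]
tcp_rot: [180.0, -0.0, 51.7]
wrist_force: [-1.9, -0.5, 0.5]
opening: 0.0115
time: 13.83
ee_pos: [0.4957, 0.0286, 0.0478]
tcp_rot: [179.9, -0.1, 13.7]
wrist_force: [-1.0, -1.0, -0.6]
opening: 0.0114
t 13.83 pos [0.4957 0.0286 0.0478] rot [ 1.7994e+02 -5.0000e-02  1.3660e+01] F [-1.  -1.  -0.6] open 0.0114 | shift [-0.0043 -0.0005  0.0008] turn [ 0.06 -0.05 -0.35]
[-0.30660264  0.23157291  0.04790846]
```

```bash
python3 -m handwheel '[[0,0,0,0,0,0],[0,0,0,0,0,0],[0,0,0,0,0,0],[0,0,-0.01,0,0,0],[0,0,-0.01,0,0,0],[0,0,-0.02,0,0,0],[0,0,-0.02,0,0,0],[0,0,0,0,0,-7]]' -0.2 20
python3 -m handwheel '[[0,0,0,0,0,-7],[0,0,0,0,0,-7],[0,0,0,0,0,-7],[0,0,0,0,0,-7],[0,0,0,0,0,-7],[0,0,0,0,0,-7],[0,0,0,0,0,-7],[0,0,0,0,0,-7]]'
python3 -m handwheel '[[0,0,0,0,0,-7],[0,0,0,0,0,-7],[0,0,0,0,0,-1],[-0.036,0,0,0,0,0],[-0.036,0,0,0,0,0],[-0.036,0,0,0,0,0],[-0.036,0,0,0,0,0],[-0.034,-0.0006,0,0,0,0]]'
python3 - <<'E'
from h import *
np.set_printoptions(precision=4,suppress=True)
go([.5007,-.1495,.047],92)
s=cam('side','s5');t=cam('top','t5')
print(pix(s,[[.5007,-.1495,.09],[.495,.029,.09]]),pix(t,[[.5007,-.1495,.09]]))
cv2.imwrite('pics/c6.png',np.hstack([cv2.resize(s['img'][160:230,240:310,::-1],(400,400),interpolation=2),cv2.resize(t['img'][160:230,280:350,::-1],(400,400),interpolation=2)]))
E
```

```text
time: 14.5
ee_pos: [0.4972, 0.0291, 0.1127]
tcp_rot: [179.9, -0.3, 20.9]
wrist_force: [0.3, -0.4, 0.6]
opening: 0.0341
time: 15.17
ee_pos: [0.4957, 0.029, 0.1089]
tcp_rot: [179.9, -0.0, 77.3]
wrist_force: [1.2, -0.2, -0.0]
opening: 0.0345
time: 15.83
ee_pos: [0.5008, -0.1509, 0.1086]
tcp_rot: [179.9, 0.0, 91.8]
wrist_force: [0.4, 0.9, -0.2]
opening: 0.0343
t 15.83 pos [ 0.5008 -0.1509  0.1086] rot [179.92   0.03  91.75] F [ 0.4  0.9 -0.2] open 0.0343 | shift [ 0.0014 -0.0001  0.0616] turn [ 0.08  0.03 -0.25]
[[277.1367 175.2086]
 [280.5092 195.3522]] [[361.5838 207.8757]]
```

View pics/c6.png

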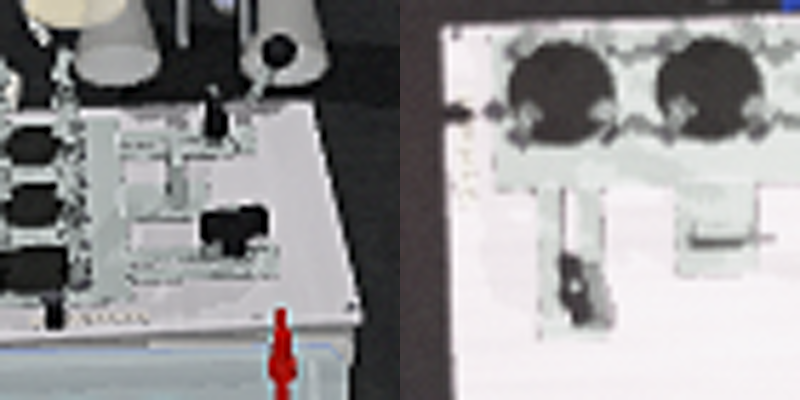

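The left knob is turned and the pointer is level with the mark. Next is the right knob.

```bash
python3 -m handwheel '[[0.0012,0,0.012,0,0,0],[0,0,0.012,0,0,0],[0,0,0.012,0,0,0],[0,0,0.012,0,0,0],[0,0,0.012,0,0,0],[0,0,0.001,0,0,0],[0,0,0,0,0,0],[0,0,0,0,0,0]]'
python3 -m handwheel '[[0,0,0,0,0,0],[0,0,0,0,0,0],[0,0,0,0,0,0],[0,0,0,0,0,0],[0,0,0,0,0,0],[0,0,0,0,0,0],[0,0,0,0,0,0],[0,0,0,0,0,0]]' -1 20
python3 -c "
from h import *
go([.5007,-.1495,.047],14)"
```

```text
time: 16.6
ee_pos: [0.5007, -0.1475, 0.0467]
tcp_rot: [180.0, 0.0, 91.9]
wrist_force: [0.0, 0.1, -0.5]
opening: 0.0342
time: 17.27
ee_pos: [0.5003, -0.1479, 0.0473]
tcp_rot: [-180.0, 0.0, 91.9]
wrist_force: [-4.9, 0.7, 6.1]
opening: 0.0117
t 17.27 pos [ 0.5003 -0.1479  0.0473] rot [-1.7999e+02  1.0000e-02  9.1910e+01] F [-4.9  0.7  6.1] open 0.0117 | shift [-0.0016  0.0004  0.0003] turn [0.000e+00 2.000e-02 7.791e+01]
```

```bash
python3 -m handwheel '[[-0.0015,0,0,0,0,5],[0,0,0,0,0,5],[0,0,0,0,0,5],[0,0,0,0,0,5],[0,0,0,0,0,5],[0,0,0,0,0,5],[0,0,0,0,0,5],[0,0,0,0,0,5]]'
python3 -m handwheel '[[0,0,0,0,0,5],[0,0,0,0,0,5],[0,0,0,0,0,5],[0,0,0,0,0,5],[0,0,0,0,0,5],[0,0,0,0,0,5],[0,0,0,0,0,5],[0,0,0,0,0,3]]'
python3 -m handwheel '[[0,0,0,0,0,0],[0,0,0,0,0,0],[0,0,0,0,0,0],[0,0,-0.01,0,0,0],[0,0,-0.01,0,0,0],[0,0,-0.03,0,0,0],[0,0,-0.04,0,0,0],[0,0,-0.04,0,0,0]]' -0.2 20
python3 -c "
from h import *
go([.437,-.391,.20],14)"
```

```text
time: 17.93
ee_pos: [0.5025, -0.1489, 0.0474]
tcp_rot: [179.8, -0.2, 51.7]
wrist_force: [6.9, 2.1, -2.0]
opening: 0.0113
time: 18.6
ee_pos: [0.5037, -0.1507, 0.0475]
tcp_rot: [179.8, -0.3, 13.6]
wrist_force: [13.8, -7.5, -6.3]
opening: 0.0117
time: 19.27
ee_pos: [0.4999, -0.149, 0.1787]
tcp_rot: [-180.0, 0.0, 13.9]
wrist_force: [0.9, 0.2, -0.3]
opening: 0.0343
t 19.27 pos [ 0.4999 -0.149   0.1787] rot [-1.7998e+02  3.0000e-02  1.3950e+01] F [ 0.9  0.2 -0.3] open 0.0343 | shift [-0.1194  0.2197 -0.0214] turn [-0.02  0.03 -0.05]
```

```bash
python3 -m handwheel '[[-0.0149,0.0275,0,0,0,0],[-0.0149,0.0275,0,0,0,0],[-0.0149,0.0275,0,0,0,0],[-0.0149,0.0275,0,0,0,0],[-0.0149,0.0275,0,0,0,0],[-0.0149,0.0275,0,0,0,0],[-0.0149,0.0275,0,0,0,0],[-0.0151,0.0272,0,0,0,0]]' 0.2 30
python3 - <<'E'
from h import *
np.set_printoptions(precision=4,suppress=True)
go([.437,-.391,.072],14)
s=cam('side','s6');t=cam('top','t6')
print('side pix C neck, rim', pix(s,[[.437,-.391,.105],[.437,-.391,.125],[.569,-.4015,.125]]))
cv2.imwrite('pics/c7.png',np.hstack([cv2.resize(s['img'][110:180,230:310,::-1],(400,350),interpolation=2),cv2.resize(t['img'][155:225,280:360,::-1],(400,350),interpolation=2)]))
E
```

```text
time: 19.93
ee_pos: [0.4371, -0.3928, 0.1779]
tcp_rot: [179.9, -0.0, 13.9]
wrist_force: [0.8, 1.0, -0.4]
opening: 0.0512
t 19.93 pos [ 0.4371 -0.3928  0.1779] rot [179.94  -0.05  13.95] F [ 0.8  1.  -0.4] open 0.0512 | shift [ 0.0002 -0.0019  0.1059] turn [ 0.06 -0.05 -0.05]
side pix C neck, rim [[289.4285 149.2786]
 [289.3909 145.0179]
 [259.4659 145.1511]]
```

View pics/c7.png

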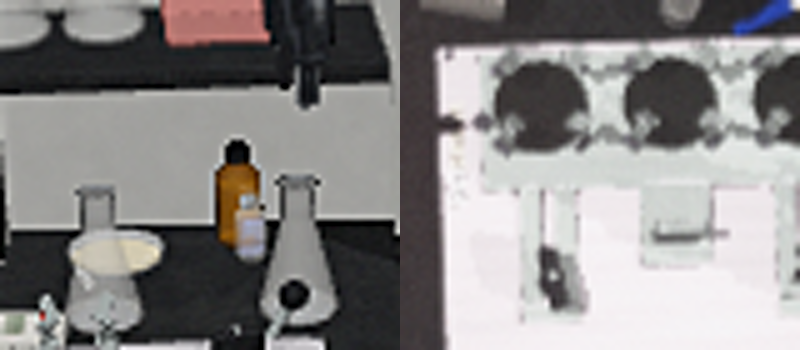

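C's rim is at the predicted place (289,146). B's neck shows at u≈249 instead of 259, so it has been knocked and I'll re-measure it. C first.

```bash
python3 -m handwheel '[[0,-0.0015,0.016,0,0,0],[0,0,0.016,0,0,0],[0,0,0.016,0,0,0],[0,0,0.016,0,0,0],[0,0,0.016,0,0,0],[0,0,0.014,0,0,0],[0,0,0.012,0,0,0],[0,0,0,0,0,0]]'
python3 -m handwheel '[[0,0,0,0,0,0],[0,0,0,0,0,0],[0,0,0,0,0,0],[0,0,0,0,0,0],[0,0,0,0,0,0],[0,0,0,0,0,0],[0,0,0,0,0,0],[0,0,0,0,0,0]]' -1 30
python3 - <<'E'
from h import *
np.set_printoptions(precision=4,suppress=True)
go([.437,-.391,.072],14)
t=load('t6')
for x,y in((542,103),(671,103)):
    print(atz(t,280+(x-400+.5)/5-.5,155+(y+.5)/5-.5,.053), deep(t,280+(x-400)/5,155+y/5))
# disk by threshold
g=(t['img'].mean(2)<85).astype(np.uint8)
n,l,st,ce=cv2.connectedComponentsWithStats(g)
for i in range(1,n):
    if 80<st[i,4]<800 and 300<ce[i][0]<380 and 165<ce[i][1]<190: print(ce[i],st[i],atz(t,*ce[i],.053))
E
```

```text
time: 20.7
ee_pos: [0.4367, -0.3888, 0.0687]
tcp_rot: [-179.9, 0.1, 14.0]
wrist_force: [-0.1, 0.9, 2.0]
opening: 0.051
time: 21.37
ee_pos: [0.4378, -0.3901, 0.0718]
tcp_rot: [179.9, -0.1, 13.9]
wrist_force: [-1.0, 1.7, 6.7]
opening: 0.0269
t 21.37 pos [ 0.4378 -0.3901  0.0718] rot [179.92  -0.07  13.94] F [-1.   1.7  6.7] open 0.0269 | shift [-0.001   0.0007 -0.0002] turn [ 0.08 -0.07 -0.06]
[0.6244 0.0312 0.053 ] [0.6234 0.0297 0.0511]
[ 0.6243 -0.0604  0.053 ] [ 0.623  -0.0619  0.0524]
[307.6081 175.3378] [299 167  18  18 222] [0.6239 0.0326 0.053 ]
[333.5421 174.5234] [325 167  18  17 214] [ 0.6267 -0.0596  0.053 ]
[359.6147 173.8394] [351 166  18  18 218] [ 0.6291 -0.1522  0.053 ]
```

C is gripped (26.9 mm opening against a 28 mm neck). Now I'll lift it and carry it over clamp 3.

```bash
python3 -m handwheel '[[0,0,-0.01,0,0,0],[0,0,-0.022,0,0,0],[0,0,-0.027,0,0,0],[0,0,-0.027,0,0,0],[0,0,-0.027,0,0,0],[0,0,-0.027,0,0,0],[0,0,-0.027,0,0,0],[0,0,-0.023,0,0,0]]' -1 60
python3 -m handwheel '[[0.0302,-0.0232,0,0,0,0],[0.0302,-0.0232,0,0,0,0],[0.0302,-0.0232,0,0,0,0],[0.0302,-0.0232,0,0,0,0],[0.0302,-0.0232,0,0,0,0],[0.0302,-0.0232,0,0,0,0],[0.0302,-0.0232,0,0,0,0],[0.03,-0.0232,0,0,0,0]]'
python3 -m handwheel '[[0,0,0,0,0,0],[0,0,0,0,0,0],[0,0,0,0,0,0],[0,0,0,0,0,0],[0,0,0,0,0,0],[0,0,0,0,0,0],[0,0,0,0,0,0],[0,0,0,0,0,0]]'
python3 - <<'E'
from h import *
np.set_printoptions(precision=4,suppress=True)
go([.6274,-.1517,.126],14)
s=cam('side','s7');t=cam('top','t7')
# B fresh from top
cv2.imwrite('pics/c8.png',np.hstack([cv2.resize(s['img'][80:190,215:315,::-1],(400,440),interpolation=2),cv2.resize(t['img'][150:260,390:490,::-1],(400,440),interpolation=2)]))
E
```

```text
time: 22.03
ee_pos: [0.4371, -0.3898, 0.263]
tcp_rot: [179.9, -0.0, 13.9]
wrist_force: [1.2, 0.4, -1.1]
opening: 0.0261
time: 22.7
ee_pos: [0.6277, -0.1499, 0.261]
tcp_rot: [180.0, -0.0, 13.9]
wrist_force: [1.0, 0.0, -2.0]
opening: 0.0262
time: 23.37
ee_pos: [0.6266, -0.1521, 0.2607]
tcp_rot: [180.0, -0.0, 13.9]
wrist_force: [-0.7, -1.1, -1.3]
opening: 0.0258
t 23.37 pos [ 0.6266 -0.1521  0.2607] rot [180.    -0.01  13.88] F [-0.7 -1.1 -1.3] open 0.0258 | shift [ 0.0008 -0.0002  0.1347] turn [ 0.   -0.01 -0.12]
```

View pics/c8.png

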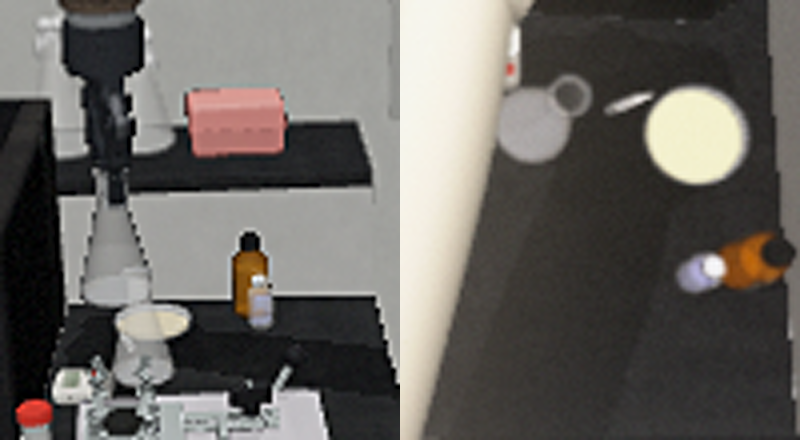

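Flask C hangs straight over the clamps. B's foot is at crop (535,125) and its rim at (570,97). I'll press C down into clamp 3.

```bash
python3 -m handwheel '[[0.0008,0,0.013,0,0,0],[0,0,0.013,0,0,0],[0,0,0.013,0,0,0],[0,0,0.013,0,0,0],[0,0,0.013,0,0,0],[0,0,0.008,0,0,0],[0,0,0.006,0,0,0],[0,0,0.004,0,0,0]]' -1 80
python3 -m handwheel '[[0,0,0.004,0,0,0],[0,0,0.004,0,0,0],[0,0,0.004,0,0,0],[0,0,0.004,0,0,0],[0,0,0.004,0,0,0],[0,0,0.004,0,0,0],[0,0,0.004,0,0,0],[0,0,0,0,0,0]]'
python3 - <<'E'
from h import *
np.set_printoptions(precision=4,suppress=True)
go([.6274,-.1517,.126],14)
t=load('t7')
for x,y,z in((535,125,.007),(570,97,.125)): print(atz(t,390+(x-400+.5)/4-.5,150+(y+.5)/4-.5,z))
E
```

```text
time: 24.13
ee_pos: [0.6276, -0.1513, 0.1772]
tcp_rot: [-180.0, 0.0, 13.9]
wrist_force: [0.6, 0.4, 1.3]
opening: 0.0257
time: 24.8
ee_pos: [0.6273, -0.1513, 0.148]
tcp_rot: [-180.0, 0.1, 13.9]
wrist_force: [0.1, -0.4, -4.9]
opening: 0.0258
t 24.8 pos [ 0.6273 -0.1513  0.148 ] rot [-179.96    0.09   13.93] F [ 0.1 -0.4 -4.9] open 0.0258 | shift [-0.      0.0004  0.022 ] turn [-0.04  0.09 -0.07]
[ 0.6132 -0.3908  0.007 ]
[ 0.6119 -0.3865  0.125 ]
```

```bash
python3 -m handwheel '[[0,0,0.005,0,0,0],[0,0,0.005,0,0,0],[0,0,0.004,0,0,0],[0,0,0.003,0,0,0],[0,0,0.002,0,0,0],[0,0,0.002,0,0,0],[0,0,0,0,0,0],[0,0,0,0,0,0]]'
python3 -m handwheel '[[0,0,0.002,0,0,0],[0,0,0.002,0,0,0],[0,0,0,0,0,0],[0,0,0,0,0,0],[0,0,0,0,0,0],[0,0,0,0,0,0],[0,0,0,0,0,0],[0,0,0,0,0,0]]'
```

```text
time: 25.47
ee_pos: [0.6276, -0.1514, 0.1283]
tcp_rot: [-180.0, 0.0, 13.9]
wrist_force: [0.1, 0.8, -2.0]
opening: 0.0259
time: 26.13
ee_pos: [0.6281, -0.1513, 0.1264]
tcp_rot: [179.9, -0.1, 13.9]
wrist_force: [-3.8, 1.7, 7.6]
opening: 0.0256
```

```bash
python3 -m handwheel '[[0,0,0.003,0,0,0],[0,0,0,0,0,0],[0,0,0,0,0,0],[0,0,0,0,0,0],[0,0,0,0,0,0],[0,0,0,0,0,0],[0,0,0,0,0,0],[0,0,0,0,0,0]]'
python3 -m handwheel '[[0,0,-0.003,0,0,0],[0,0,0,0,0,0],[0,0,0,0,0,0],[0,0,0,0,0,0],[0,0,0,0,0,0],[0,0,0,0,0,0],[0,0,-0.01,0,0,0],[0,0,-0.01,0,0,0]]' 0.1 30
python3 -m handwheel '[[0,0,-0.015,0,0,0],[0,0,-0.02,0,0,0],[0,0,-0.02,0,0,0],[0,0,-0.02,0,0,0],[0,0,0,0,0,0],[0,0,0,0,0,0],[0,0,0,0,0,0],[0,0,0,0,0,0]]' 0.2 30
python3 -c "
from h import *
go([.6125,-.389,.20],14)"
```

```text
time: 26.8
ee_pos: [0.629, -0.1512, 0.1263]
tcp_rot: [179.9, -0.4, 13.9]
wrist_force: [-4.1, 3.5, 21.6]
opening: 0.0263
time: 27.47
ee_pos: [0.6273, -0.1513, 0.1446]
tcp_rot: [-180.0, 0.1, 13.9]
wrist_force: [0.1, 0.5, 0.8]
opening: 0.0468
time: 28.13
ee_pos: [0.6274, -0.1513, 0.2186]
tcp_rot: [-180.0, 0.1, 13.9]
wrist_force: [-0.3, 0.8, 0.5]
opening: 0.0513
t 28.13 pos [ 0.6274 -0.1513  0.2186] rot [-1.7997e+02  7.0000e-02  1.3930e+01] F [-0.3  0.8  0.5] open 0.0513 | shift [-0.0717  0.2271  0.0186] turn [-0.03  0.07 -0.07]
```

```bash
python3 -m handwheel '[[-0.009,0.0284,0,0,0,0],[-0.009,0.0284,0,0,0,0],[-0.009,0.0284,0,0,0,0],[-0.009,0.0284,0,0,0,0],[-0.009,0.0284,0,0,0,0],[-0.009,0.0284,0,0,0,0],[-0.009,0.0284,0,0,0,0],[-0.009,0.0284,0,0,0,0]]'
python3 -m handwheel '[[0,0,0.015,0,0,0],[0,0,0.015,0,0,0],[0,0,0.015,0,0,0],[0,0,0,0,0,0],[0,0,0,0,0,0],[0,0,0,0,0,0],[0,0,0,0,0,0],[0,0,0,0,0,0]]'
python3 - <<'E'
from h import *
np.set_printoptions(precision=4,suppress=True)
go([.6125,-.3885,.072],14); print(monitor.get_obs()['q'])
t=load('t7'); print('disc',deep(t,463,184),deep(t,452,184))
s=cam('side','s8');t=cam('top','t8')
print(pix(s,[[.6125,-.3885,.125],[.6274,-.1517,.18],[.6274,-.1517,.056]]))
cv2.imwrite('pics/c9.png',np.hstack([cv2.resize(s['img'][100:210,215:315,::-1],(400,440),interpolation=2),cv2.resize(t['img'][120:230,340:440,::-1],(400,440),interpolation=2)]))
E
```

```text
time: 28.8
ee_pos: [0.6119, -0.3905, 0.2185]
tcp_rot: [-179.9, 0.1, 13.9]
wrist_force: [-0.9, -0.1, 0.6]
opening: 0.0509
time: 29.47
ee_pos: [0.6129, -0.3892, 0.1757]
tcp_rot: [179.9, -0.1, 13.9]
wrist_force: [0.3, 0.1, 0.6]
opening: 0.0511
t 29.47 pos [ 0.6129 -0.3892  0.1757] rot [179.93  -0.06  13.94] F [0.3 0.1 0.6] open 0.0511 | shift [-0.0003 -0.0009  0.1037] turn [ 0.07 -0.06 -0.06]
[-32.4203  30.9495  38.6744  97.6337   0.0006 133.6359]
disc [ 0.6006 -0.5325  0.011 ] [ 0.6018 -0.4945  0.0057]
[[249.5831 146.5179]
 [243.9976 154.8999]
 [245.7092 183.8217]]
```

View pics/c9.png

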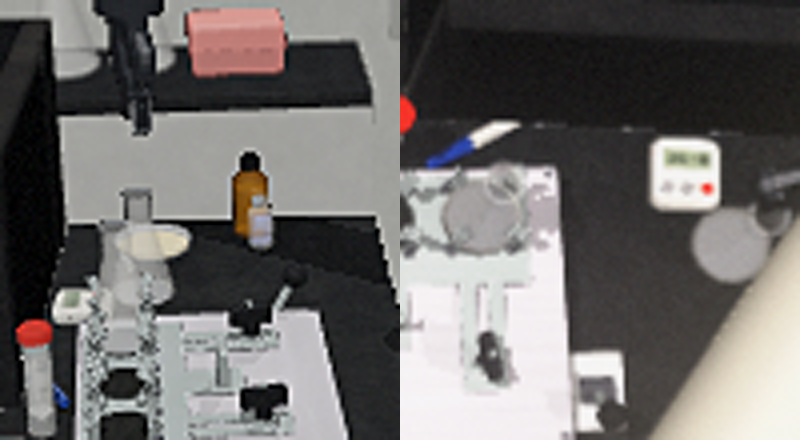

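B is under the gripper, C sits in the right clamp, and the right knob bar now lies along x. Descending on B.

```bash
python3 -m handwheel '[[0,-0.0008,0.016,0,0,0],[0,0,0.016,0,0,0],[0,0,0.016,0,0,0],[0,0,0.016,0,0,0],[0,0,0.016,0,0,0],[0,0,0.014,0,0,0],[0,0,0.010,0,0,0],[0,0,0,0,0,0]]'
python3 -m handwheel '[[0,0,0,0,0,0],[0,0,0,0,0,0],[0,0,0,0,0,0],[0,0,0,0,0,0],[0,0,0,0,0,0],[0,0,0,0,0,0],[0,0,0,0,0,0],[0,0,0,0,0,0]]' -1 40
python3 -c "
from h import *
go([.6243,-.0598,.286],14)"
```

```text
time: 30.23
ee_pos: [0.6115, -0.3879, 0.0681]
tcp_rot: [-179.9, 0.1, 13.9]
wrist_force: [-0.4, -0.6, -0.4]
opening: 0.0511
time: 30.9
ee_pos: [0.6127, -0.3887, 0.0715]
tcp_rot: [179.9, -0.1, 13.9]
wrist_force: [0.4, 1.0, 5.5]
opening: 0.0265
t 30.9 pos [ 0.6127 -0.3887  0.0715] rot [ 1.7993e+02 -7.0000e-02  1.3930e+01] F [0.4 1.  5.5] open 0.0265 | shift [ 0.0907 -0.3161 -0.2147] turn [ 0.07 -0.07 -0.07]
```

```bash
python3 -m handwheel '[[0,0,-0.012,0,0,0],[0,0,-0.029,0,0,0],[0,0,-0.029,0,0,0],[0,0,-0.029,0,0,0],[0,0,-0.029,0,0,0],[0,0,-0.029,0,0,0],[0,0,-0.029,0,0,0],[0,0,-0.029,0,0,0]]' -1 80
python3 -c "
from h import *
go([.6243,-.0598,.286],14)"
```

```text
time: 31.57
ee_pos: [0.6119, -0.3882, 0.2844]
tcp_rot: [179.9, -0.1, 13.9]
wrist_force: [0.8, -0.6, 0.2]
opening: 0.0255
t 31.57 pos [ 0.6119 -0.3882  0.2844] rot [ 1.7994e+02 -6.0000e-02  1.3930e+01] F [ 0.8 -0.6  0.2] open 0.0255 | shift [ 0.0911 -0.3158 -0.0019] turn [ 0.06 -0.06 -0.07]
```

```bash
python3 -m handwheel '[[0.008,-0.0286,0,0,0,0],[0.009,-0.0315,0,0,0,0],[0.009,-0.0315,0,0,0,0],[0.009,-0.0315,0,0,0,0],[0.009,-0.0315,0,0,0,0],[0.009,-0.0315,0,0,0,0],[0.009,-0.0315,0,0,0,0],[0.009,-0.0315,0,0,0,0]]'
python3 -m handwheel '[[0.0097,-0.0346,0,0,0,0],[0.0095,-0.0316,0,0,0,0],[0,0,0,0,0,0],[0,0,0,0,0,0],[0,0,0,0,0,0],[0,0,0,0,0,0],[0,0,0,0,0,0],[0,0,0,0,0,0]]'
python3 -c "
from h import *
go([.6243,-.0598,.18],14)"
```

```text
time: 32.23
ee_pos: [0.6211, -0.1282, 0.282]
tcp_rot: [-180.0, 0.0, 13.9]
wrist_force: [0.7, -0.3, -1.1]
opening: 0.0259
time: 32.9
ee_pos: [0.6242, -0.062, 0.2814]
tcp_rot: [-180.0, 0.0, 13.8]
wrist_force: [0.9, 0.3, -1.0]
opening: 0.0259
t 32.9 pos [ 0.6242 -0.062   0.2814] rot [-1.800e+02  2.000e-02  1.385e+01] F [ 0.9  0.3 -1. ] open 0.0259 | shift [ 0.0006 -0.0021  0.1014] turn [-0.    0.02 -0.15]
```

```bash
python3 -m handwheel '[[0.0006,-0.002,0.016,0,0,0],[0,0,0.016,0,0,0],[0,0,0.016,0,0,0],[0,0,0.016,0,0,0],[0,0,0.016,0,0,0],[0,0,0.012,0,0,0],[0,0,0.008,0,0,0],[0,0,0.004,0,0,0]]'
python3 -m handwheel '[[0,0,0.004,0,0,0],[0,0,0.004,0,0,0],[0,0,0.004,0,0,0],[0,0,0.004,0,0,0],[0,0,0.004,0,0,0],[0,0,0.004,0,0,0],[0,0,0.004,0,0,0],[0,0,0.004,0,0,0]]'
python3 -m handwheel '[[0,0,0.005,0,0,0],[0,0,0.005,0,0,0],[0,0,0.004,0,0,0],[0,0,0.003,0,0,0],[0,0,0.002,0,0,0],[0,0,0,0,0,0],[0,0,0,0,0,0],[0,0,0,0,0,0]]'
python3 -c "
from h import *
go([.6243,-.0598,.1215],14)"
```

```text
time: 33.57
ee_pos: [0.624, -0.0594, 0.1766]
tcp_rot: [-180.0, 0.1, 13.9]
wrist_force: [-0.6, -1.1, 2.4]
opening: 0.0257
time: 34.23
ee_pos: [0.6244, -0.0589, 0.1451]
tcp_rot: [-180.0, 0.0, 13.9]
wrist_force: [0.3, -0.4, 0.7]
opening: 0.0258
time: 34.9
ee_pos: [0.6243, -0.0588, 0.1264]
tcp_rot: [-180.0, 0.0, 13.9]
wrist_force: [-0.4, 0.3, -2.2]
opening: 0.0261
t 34.9 pos [ 0.6243 -0.0588  0.1264] rot [-1.7999e+02  2.0000e-02  1.3930e+01] F [-0.4  0.3 -2.2] open 0.0261 | shift [-0.0002  0.001   0.0049] turn [-0.01  0.02 -0.07]
```

```bash
python3 -m handwheel '[[0,0,0.003,0,0,0],[0,0,0.002,0,0,0],[0,0,0.001,0,0,0],[0,0,0,0,0,0],[0,0,0,0,0,0],[0,0,0,0,0,0],[0,0,0,0,0,0],[0,0,0,0,0,0]]'
python3 -m handwheel '[[0,0,-0.004,0,0,0],[0,0,0,0,0,0],[0,0,0,0,0,0],[0,0,0,0,0,0],[0,0,0,0,0,0],[0,0,0,0,0,0],[0,0,-0.01,0,0,0],[0,0,-0.01,0,0,0]]' 0.1 30
python3 -m handwheel '[[0,0,-0.015,0,0,0],[0,0,-0.02,0,0,0],[0,0,-0.02,0,0,0],[0,0,-0.02,0,0,0],[0,0,0,0,0,0],[0,0,0,0,0,0],[0,0,0,0,0,0],[0,0,0,0,0,0]]' 0.2 30
python3 -c "
from h import *
go([.395,.3235,.20],14)"
```

```text
time: 35.57
ee_pos: [0.626, -0.0585, 0.1259]
tcp_rot: [179.9, -0.4, 14.0]
wrist_force: [-5.1, 3.3, 26.1]
opening: 0.0262
time: 36.23
ee_pos: [0.624, -0.0588, 0.1447]
tcp_rot: [-180.0, 0.1, 13.9]
wrist_force: [-0.2, -0.1, 0.0]
opening: 0.0473
time: 36.9
ee_pos: [0.6241, -0.0588, 0.2187]
tcp_rot: [-180.0, 0.1, 13.9]
wrist_force: [-0.3, -0.5, 0.1]
opening: 0.0511
t 36.9 pos [ 0.6241 -0.0588  0.2187] rot [-1.7998e+02  7.0000e-02  1.3930e+01] F [-0.3 -0.5  0.1] open 0.0511 | shift [-0.1303 -0.4262  0.0191] turn [-0.02  0.07 -0.07]
```

```bash
python3 -m handwheel '[[-0.0093,-0.0304,0,0,0,0],[-0.0093,-0.0304,0,0,0,0],[-0.0093,-0.0304,0,0,0,0],[-0.0093,-0.0304,0,0,0,0],[-0.0093,-0.0304,0,0,0,0],[-0.0093,-0.0304,0,0,0,0],[-0.0093,-0.0304,0,0,0,0],[-0.0093,-0.0304,0,0,0,0]]'
python3 -m handwheel '[[-0.0093,-0.0304,0,0,0,0],[-0.0093,-0.0304,0,0,0,0],[-0.0093,-0.0304,0,0,0,0],[-0.0093,-0.0304,0,0,0,0],[-0.0093,-0.0304,0,0,0,0],[-0.0093,-0.0304,0,0,0,0],[0,0,0,0,0,0],[0,0,0,0,0,0]]'
python3 - <<'E'
from h import *
np.set_printoptions(precision=4,suppress=True)
go([.395,.3235,.072],14)
s=cam('side','s9');t=cam('top','t9')
print(pix(s,[[.395,.3235,.125],[.395,.3235,.007]]))
print('top',pix(t,[[.395,.3235,.125],[.6243,-.0598,.18],[.628,-.1515,.18],[.6243,-.0598,.062]]))
cv2.imwrite('pics/c10.png',np.hstack([cv2.resize(s['img'][170:290,265:365,::-1],(400,480),interpolation=2),cv2.resize(t['img'][145:250,280:405,::-1],(400,336),interpolation=2)[:,:,:] if 0 else cv2.resize(t['img'][145:265,285:385,::-1],(400,480),interpolation=2)]))
E
```

```text
time: 37.57
ee_pos: [0.4965, 0.1439, 0.2189]
tcp_rot: [-179.2, 0.1, 15.8]
wrist_force: [-0.1, -0.2, -0.2]
opening: 0.0515
time: 38.23
ee_pos: [0.419, 0.2073, 0.2282]
tcp_rot: [-175.1, -0.0, 23.1]
wrist_force: [0.6, 0.3, -0.3]
opening: 0.051
t 38.23 pos [0.419  0.2073 0.2282] rot [-175.06   -0.01   23.14] F [ 0.6  0.3 -0.3] open 0.051 | shift [ 0.0236 -0.1024  0.1657] turn [-4.93  0.38  9.14]
[[317.5082 227.6209]
 [316.6683 259.7465]]
top [[222.2803 237.5905]
 [337.713  166.5652]
 [365.5408 165.4267]
 [333.888  174.6241]]
```

View pics/c10.png

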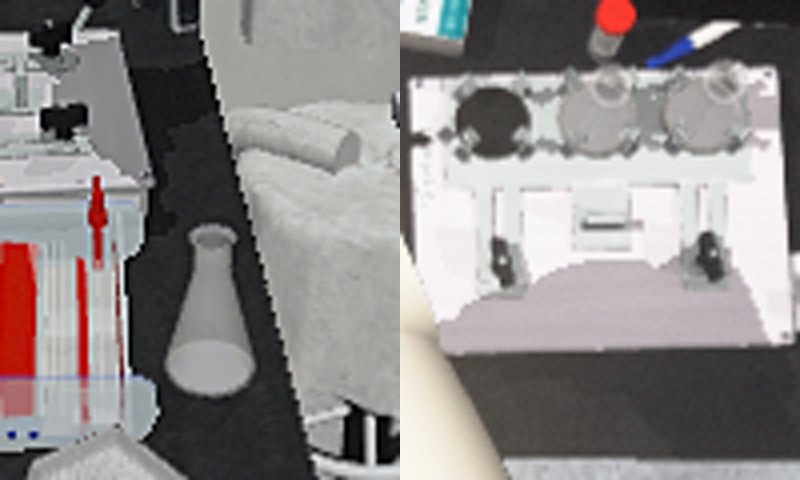

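Both flasks are seated and the pointer is still on the mark. The wrist joint ran out of range at this yaw (q6 = q1+180−yaw), so I'll use a yaw of about 60.

```bash
python3 -m handwheel '[[0,0,0,0,0,-6],[0,0,0,0,0,-6],[0,0,0,0,0,-6],[0,0,0,0,0,-6],[0,0,0,0,0,-6],[0,0,0,0,0,-6],[0,0,0,0,0,0],[0,0,0,0,0,0]]'
python3 -c "
from h import *
go([.395,.3235,.072],60);print(monitor.get_obs()['q'])"
```

```text
time: 39.0
ee_pos: [0.4197, 0.2066, 0.2275]
tcp_rot: [-176.0, -2.8, 58.8]
wrist_force: [0.1, -0.4, 0.2]
opening: 0.0513
t 39.0 pos [0.4197 0.2066 0.2275] rot [-175.95   -2.82   58.75] F [ 0.1 -0.4  0.2] open 0.0513 | shift [ 0.0794 -0.0703  0.165 ] turn [-4.02 -2.87 -1.15]
[ 22.98532713  -5.87198278   1.07042792  97.02348625   4.9343667
 144.12835814]
```

```bash
python3 -m handwheel '[[0,0,0,-4.02,-2.87,-1.15],[0,0,0,0,0,0],[0.017,-0.015,0,0,0,0],[0.017,-0.015,0,0,0,0],[0.017,-0.015,0,0,0,0],[0.017,-0.015,0,0,0,0],[0,0,0,0,0,0],[0,0,0,0,0,0]]'
python3 -c "
from h import *
go([.395,.3235,.072],60);print(monitor.get_obs()['q'])"
```

```text
time: 39.67
ee_pos: [0.4007, 0.2964, 0.2274]
tcp_rot: [-179.9, -0.0, 60.2]
wrist_force: [0.4, -0.3, -1.0]
opening: 0.0513
t 39.67 pos [0.4007 0.2964 0.2274] rot [-1.7994e+02 -2.0000e-02  6.0200e+01] F [ 0.4 -0.3 -1. ] open 0.0513 | shift [ 0.0206 -0.0183  0.1554] turn [-0.06 -0.02  0.2 ]
[ 3.64506555e+01 -1.68550194e+00  5.14708521e+00  9.68358978e+01
  6.07333689e-02  1.56249346e+02]
```

```bash
python3 -m handwheel '[[0.0103,-0.0092,0,0,0,0],[0.0103,-0.0091,0,0,0,0],[0,0,0.016,0,0,0],[0,0,0.016,0,0,0],[0,0,0.016,0,0,0],[0,0,0.016,0,0,0],[0,0,0.016,0,0,0],[0,0,0,0,0,0]]' 0.3 30
python3 - <<'E'
from h import *
np.set_printoptions(precision=4,suppress=True)
go([.395,.3235,.072],60)
s=cam('side','s10')
cv2.imwrite('pics/c11.png',cv2.resize(s['img'][170:280,265:365,::-1],(500,550),interpolation=2))
o=monitor.get_obs()['ee_pos'];print(pix(s,[o+[0,0,.018]]))
E
```

```text
time: 40.33
ee_pos: [0.3944, 0.3222, 0.1447]
tcp_rot: [-179.9, 0.2, 60.2]
wrist_force: [-0.3, -0.2, -1.0]
opening: 0.0555
t 40.33 pos [0.3944 0.3222 0.1447] rot [-179.91    0.18   60.17] F [-0.3 -0.2 -1. ] open 0.0555 | shift [ 0.0016 -0.      0.0727] turn [-0.09  0.18  0.17]
[[317.8421 216.0637]]
```

View pics/c11.png

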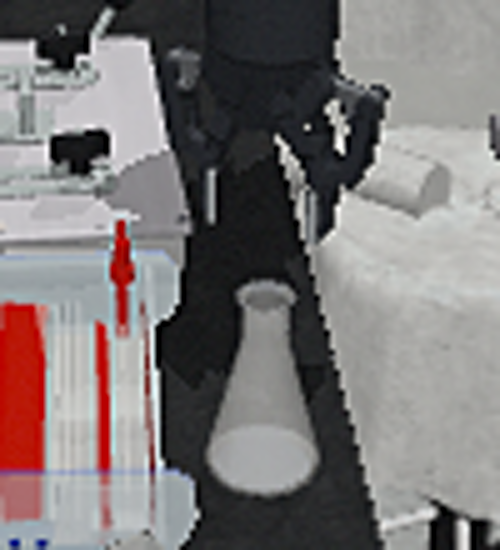

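The gripper is centred over A. Descend and grip.

```bash
python3 -m handwheel '[[0.0015,0,0.012,0,0,0],[0,0,0.013,0,0,0],[0,0,0.013,0,0,0],[0,0,0.013,0,0,0],[0,0,0.013,0,0,0],[0,0,0.009,0,0,0],[0,0,0,0,0,0],[0,0,0,0,0,0]]'
python3 -m handwheel '[[0,0,0,0,0,0],[0,0,0,0,0,0],[0,0,0,0,0,0],[0,0,0,0,0,0],[0,0,0,0,0,0],[0,0,0,0,0,0],[0,0,0,0,0,0],[0,0,0,0,0,0]]' -1 40
python3 -m handwheel '[[0,0,-0.012,0,0,0],[0,0,-0.029,0,0,0],[0,0,-0.029,0,0,0],[0,0,-0.029,0,0,0],[0,0,-0.029,0,0,0],[0,0,-0.029,0,0,0],[0,0,-0.029,0,0,0],[0,0,-0.029,0,0,0]]' -1 80
python3 -c "
from h import *
go([.6212,.0330,.18],60)"
```

```text
time: 41.05
ee_pos: [0.396, 0.3239, 0.0745]
tcp_rot: [180.0, -0.0, 60.2]
wrist_force: [0.4, -0.4, -0.4]
opening: 0.0557
time: 41.72
ee_pos: [0.3965, 0.3244, 0.0756]
tcp_rot: [180.0, -0.1, 60.2]
wrist_force: [-1.1, -0.1, 5.9]
opening: 0.026
time: 42.38
ee_pos: [0.3957, 0.3236, 0.2916]
tcp_rot: [180.0, -0.0, 60.2]
wrist_force: [-0.4, 0.8, -2.4]
opening: 0.0252
t 42.38 pos [0.3957 0.3236 0.2916] rot [ 1.7998e+02 -2.0000e-02  6.0230e+01] F [-0.4  0.8 -2.4] open 0.0252 | shift [-0.1403  0.34    0.1116] turn [ 0.02 -0.02  0.23]
```

```bash
python3 -m handwheel '[[-0.0117,0.0283,0,0,0,0],[-0.0117,0.0283,0,0,0,0],[-0.0117,0.0283,0,0,0,0],[-0.0117,0.0283,0,0,0,0],[-0.0117,0.0283,0,0,0,0],[-0.0117,0.0283,0,0,0,0],[-0.0117,0.0283,0,0,0,0],[-0.0117,0.0283,0,0,0,0]]'
python3 -m handwheel '[[-0.0117,0.0283,0,0,0,0],[-0.0117,0.0283,0,0,0,0],[-0.0117,0.0283,0,0,0,0],[-0.0117,0.0283,0,0,0,0],[0,0,0,0,0,0],[0,0,0,0,0,0],[0,0,0,0,0,0],[0,0,0,0,0,0]]'
python3 -c "
from h import *
go([.6212,.0328,.18],60)"
```

```text
time: 43.05
ee_pos: [0.5466, 0.1288, 0.2902]
tcp_rot: [180.0, -0.0, 60.2]
wrist_force: [0.6, 0.6, -1.2]
opening: 0.0254
time: 43.72
ee_pos: [0.6207, 0.0342, 0.2902]
tcp_rot: [180.0, -0.0, 60.3]
wrist_force: [0.2, -0.0, -1.4]
opening: 0.0255
t 43.72 pos [0.6207 0.0342 0.2902] rot [ 1.7998e+02 -5.0000e-02  6.0270e+01] F [ 0.2 -0.  -1.4] open 0.0255 | shift [-0.001   0.0011  0.1102] turn [ 0.02 -0.05  0.27]
```

```bash
python3 -m handwheel '[[-0.001,0.0011,0.017,0,0,0],[0,0,0.017,0,0,0],[0,0,0.017,0,0,0],[0,0,0.017,0,0,0],[0,0,0.016,0,0,0],[0,0,0.012,0,0,0],[0,0,0.008,0,0,0],[0,0,0.004,0,0,0]]'
python3 -m handwheel '[[0,0,0.004,0,0,0],[0,0,0.004,0,0,0],[0,0,0.004,0,0,0],[0,0,0.004,0,0,0],[0,0,0.004,0,0,0],[0,0,0.004,0,0,0],[0,0,0.004,0,0,0],[0,0,0.004,0,0,0]]'
python3 -m handwheel '[[0,0,0.005,0,0,0],[0,0,0.005,0,0,0],[0,0,0.004,0,0,0],[0,0,0.004,0,0,0],[0,0,0.002,0,0,0],[0,0,0,0,0,0],[0,0,0,0,0,0],[0,0,0,0,0,0]]'
python3 -c "
from h import *
go([.6212,.0328,.125],60)"
```

```text
time: 44.38
ee_pos: [0.6226, 0.0337, 0.1872]
tcp_rot: [179.6, -0.4, 60.3]
wrist_force: [-3.2, 2.6, 45.5]
opening: 0.0256
time: 45.05
ee_pos: [0.6216, 0.0326, 0.1496]
tcp_rot: [180.0, -0.1, 60.3]
wrist_force: [1.5, -0.2, 0.5]
opening: 0.0255
time: 45.72
ee_pos: [0.6215, 0.0321, 0.1304]
tcp_rot: [180.0, -0.1, 60.2]
wrist_force: [-1.7, 0.3, 5.5]
opening: 0.0258
t 45.72 pos [0.6215 0.0321 0.1304] rot [ 1.7998e+02 -5.0000e-02  6.0230e+01] F [-1.7  0.3  5.5] open 0.0258 | shift [ 0.0004 -0.0006  0.0054] turn [ 0.02 -0.05  0.23]
```

```bash
python3 -m handwheel '[[0,0,0.003,0,0,0],[0,0,0.001,0,0,0],[0,0,0,0,0,0],[0,0,0,0,0,0],[0,0,0,0,0,0],[0,0,0,0,0,0],[0,0,0,0,0,0],[0,0,0,0,0,0]]'
python3 -m handwheel '[[0,0,-0.004,0,0,0],[0,0,0,0,0,0],[0,0,0,0,0,0],[0,0,0,0,0,0],[0,0,0,0,0,0],[0,0,0,0,0,0],[0,0,-0.01,0,0,0],[0,0,-0.01,0,0,0]]' 0.1 30
python3 -m handwheel '[[0,0,-0.015,0,0,0],[0,0,-0.02,0,0,0],[0,0,-0.02,0,0,0],[0,0,-0.02,0,0,0],[0,0,0,0,0,-6],[0,0,0,0,0,-6],[0,0,0,0,0,-6],[0,0,0,0,0,-6]]' 
python3 -m handwheel '[[0,0,0,0,0,-6],[0,0,0,0,0,-1.8],[0,0,0,0,0,0],[0,0,0,0,0,0],[0,0,0,0,0,0],[0,0,0,0,0,0],[0,0,0,0,0,0],[0,0,0,0,0,0]]' -1 40
python3 -c "
from h import *
go([.395,-.258,.13],92)"
```

```text
time: 46.38
ee_pos: [0.6226, 0.0322, 0.1301]
tcp_rot: [179.7, -0.2, 60.2]
wrist_force: [-4.7, 0.1, 23.6]
opening: 0.0258
time: 47.05
ee_pos: [0.6212, 0.0321, 0.1499]
tcp_rot: [-179.9, 0.0, 60.2]
wrist_force: [0.3, 0.2, 0.2]
opening: 0.047
time: 47.72
ee_pos: [0.6219, 0.0321, 0.2263]
tcp_rot: [179.9, -0.0, 84.5]
wrist_force: [0.3, -0.1, -0.4]
opening: 0.0467
time: 48.38
ee_pos: [0.6216, 0.0321, 0.2249]
tcp_rot: [180.0, -0.0, 92.0]
wrist_force: [0.4, 0.5, 0.2]
opening: -0.0002
t 48.38 pos [0.6216 0.0321 0.2249] rot [ 1.7996e+02 -2.0000e-02  9.2010e+01] F [0.4 0.5 0.2] open -0.0002 | shift [-0.282  -0.2367  0.0946] turn [ 0.04 -0.02  0.01]
```

```bash
python3 -m handwheel '[[-0.0282,-0.0237,0,0,0,0],[-0.0282,-0.0237,0,0,0,0],[-0.0282,-0.0237,0,0,0,0],[-0.0282,-0.0237,0,0,0,0],[-0.0282,-0.0237,0,0,0,0],[-0.0282,-0.0237,0,0,0,0],[-0.0282,-0.0237,0,0,0,0],[-0.0282,-0.0237,0,0,0,0]]'
python3 -m handwheel '[[-0.0282,-0.0237,0,0,0,0],[-0.0282,-0.0237,0,0,0,0],[0,0,0.02,0,0,0],[0,0,0.02,0,0,0],[0,0,0.02,0,0,0],[0,0,0.02,0,0,0],[0,0,0,0,0,0],[0,0,0,0,0,0]]'
python3 - <<'E'
from h import *
np.set_printoptions(precision=4,suppress=True)
go([.395,-.258,.05],92)
s=cam('side','s11');t=cam('top','t11')
o=monitor.get_obs()['ee_pos'];print('side tip',pix(s,[o+[0,0,.018],[.448,-.256,.075]]),'top',pix(t,[[.448,-.256,.075],[.6212,.0325,.18]]))
cv2.imwrite('pics/c12.png',np.hstack([cv2.resize(s['img'][120:230,225:325,::-1],(400,440),interpolation=2),cv2.resize(t['img'][150:260,285:385,::-1],(400,440),interpolation=2)]))
E
```

```text
time: 49.05
ee_pos: [0.4388, -0.2011, 0.2248]
tcp_rot: [179.9, -0.0, 92.0]
wrist_force: [1.3, -0.2, -0.4]
opening: -0.0004
time: 49.72
ee_pos: [0.3943, -0.2578, 0.1443]
tcp_rot: [-180.0, -0.1, 92.0]
wrist_force: [-0.3, 0.2, 0.2]
opening: -0.0001
t 49.72 pos [ 0.3943 -0.2578  0.1443] rot [-179.97   -0.07   92.02] F [-0.3  0.2  0.2] open -0.0001 | shift [-0.0003  0.0007  0.0943] turn [-0.03 -0.07  0.02]
side tip [[301.3921 147.0839]
 [288.8197 167.6418]] top [[392.2497 223.6374]
 [309.7045 167.5301]]
```

View pics/c12.png

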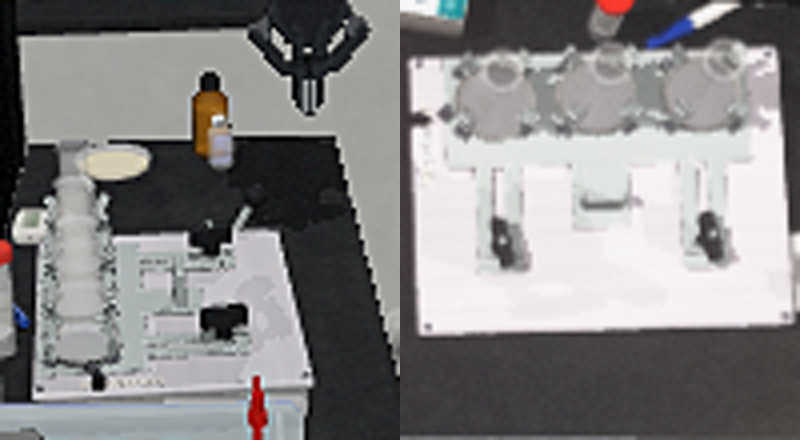

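```bash
python3 - <<'E'
from h import *
X=np.array([np.cos(np.radians(1.9)),np.sin(np.radians(1.9)),0])
for n in('t3','t5','t9','t11'):
    t=load(n);g=t['img'].mean(2);P=[]
    for a,b in((287,292),(294,299)):
        w=np.clip(170-g[174:184,a:b],0,None);P.append(atz(t,(w.sum(0)*np.arange(a,b)).sum()/w.sum(),(w.sum(1)*np.arange(174,184)).sum()/w.sum(),.056))
    print(n,((P[1]-P[0])@X).round(4),P[0].round(4),P[1].round(4))
t=load('t11');cv2.imwrite('pics/c13.png',np.hstack([cv2.resize(load(n)['img'][165:195,280:310,::-1],(390,390),interpolation=2) for n in('t5','t11')]))
E
```

```text
t3 0.0007 [0.6091 0.1006 0.056 ] [0.6107 0.0729 0.056 ]
t5 0.0007 [0.6091 0.1006 0.056 ] [0.6108 0.0725 0.056 ]
t9 0.0034 [0.6091 0.1006 0.056 ] [0.6133 0.0731 0.056 ]
t11 0.0039 [0.6092 0.1007 0.056 ] [0.6141 0.0734 0.056 ]
```

```bash
python3 - <<'E'
from h import *
G=lambda n:load(n)['img'].astype(np.float32).mean(2)
ref=G('t5')
def sh(n,v0,v1,u0,u1):
    c=G(n); best=cv2.findTransformECC(ref[v0:v1,u0:u1],c[v0:v1,u0:u1],np.eye(2,3,dtype=np.float32),cv2.MOTION_TRANSLATION,(3,200,1e-5),None,3)
    return best[1][:,2].round(2),round(best[0],3)
for n in('t3','t6','t7','t8','t9','t11'):
    for nm,b in(('tab',(190,214,326,350)),('ptr',(172,186,293,301)),('leftedge',(186,196,294,306)),('mark',(170,190,278,292))):
        try: print(n,nm,*sh(n,*b))
        except Exception as e: print(n,nm,'fail')
t=load('t11'); print('px per m along x', (pix(t,[[.60,.07,.056]])-pix(t,[[.61,.07,.056]]))/.01/1000)
E
```

```text
t3 tab [  0.24 -15.91] 0.312
t3 ptr [ 0.25 -0.2 ] 0.975
t3 leftedge fail
t3 mark [-0.02 -0.01] 1.0
t6 tab [ 0.32 -0.1 ] 0.724
t6 ptr [-0.02  0.01] 1.0
t6 leftedge fail
t6 mark [ 0.01 -0.  ] 1.0
t7 tab [ 0.13 -0.08] 0.917
t7 ptr [-0.02 -0.03] 0.997
t7 leftedge fail
t7 mark [ 0.   -0.01] 1.0
t8 tab [ 0.03 -0.51] 0.963
t8 ptr [ 0.43 -0.69] 0.974
t8 leftedge fail
t8 mark [ 0.02 -0.02] 1.0
t9 tab [ 0.2  -1.37] 0.61
t9 ptr [ 0.01 -0.76] 0.995
t9 leftedge fail
t9 mark [ 0.11 -0.16] 0.968
t11 tab [ 0.3  -1.23] 0.745
t11 ptr [-0.11 -1.11] 0.858
t11 leftedge fail
t11 mark [ 0.01 -0.05] 0.999
px per m along x [[0.00182885 0.27599466]]
```

The pointer has crept about 4 mm away from the robot since the knobs were tightened, because pressing the flasks in dragged the bracket (template shift −1.1 px, and the tab agrees). I'll grip the tab and bring it gently back; TCP x=0.5302 corresponded to +0.7 mm earlier.

```bash
python3 -m handwheel '[[0.024,0.0182,0,0,0,0],[0.024,0.0182,0,0,0,0],[0.024,0.0182,0,0,0,0],[0.024,0.0182,0,0,0,0],[0.024,0.0182,0,0,0,0],[0.024,0.0182,0,0,0,0],[0.024,0.0182,0,0,0,0],[0.024,0.0181,0,0,0,0]]' -0.2 40
python3 -m handwheel '[[0,0,0,0,0,0],[0,0,0.017,0,0,0],[0,0,0.017,0,0,0],[0,0,0.017,0,0,0],[0,0,0,0,0,0],[0,0,0,0,0,0],[0,0,0,0,0,0],[0,0,0,0,0,0]]'
python3 -c "
from h import *
go([.533,-.0608,.047],92)"
```

```text
time: 50.48
ee_pos: [0.5349, -0.0596, 0.1465]
tcp_rot: [179.8, 0.0, 92.1]
wrist_force: [0.0, -0.9, 0.1]
opening: 0.034
time: 51.15
ee_pos: [0.5343, -0.0613, 0.0955]
tcp_rot: [179.8, 0.0, 92.0]
wrist_force: [1.1, -0.9, 0.0]
opening: 0.034
t 51.15 pos [ 0.5343 -0.0613  0.0955] rot [179.83   0.    92.02] F [ 1.1 -0.9  0. ] open 0.034 | shift [ 0.0005 -0.0014  0.0485] turn [0.17 0.   0.02]
```

```bash
python3 -m handwheel '[[0,-0.0013,0.008,0,0,0],[0,0,0.01,0,0,0],[0,0,0.01,0,0,0],[0,0,0.01,0,0,0],[0,0,0.01,0,0,0],[0,0,0,0,0,0],[0,0,0,0,0,0],[0,0,0,0,0,0]]'
python3 -m handwheel '[[0,0,0,0,0,0],[0,0,0,0,0,0],[0,0,0,0,0,0],[0,0,0,0,0,0],[0,0,0,0,0,0],[0,0,0,0,0,0],[0,0,0,0,0,0],[0,0,0,0,0,0]]' -1 30
python3 -m handwheel '[[0,0,0,0,0,0],[0,0,0,0,0,0],[0,0,0,0,0,0],[0,0,0,0,0,0],[0,0,0,0,0,0],[0,0,0,0,0,0],[0,0,0,0,0,0],[0,0,0,0,0,0]]'
python3 -c "
from h import *
go([.529,-.0608,.047],92)"
```

```text
time: 51.82
ee_pos: [0.5323, -0.0611, 0.0459]
tcp_rot: [180.0, -0.0, 92.0]
wrist_force: [0.6, 1.1, -0.8]
opening: 0.034
time: 52.48
ee_pos: [0.5328, -0.0611, 0.0464]
tcp_rot: [179.9, -0.0, 92.0]
wrist_force: [2.2, 0.6, 5.6]
opening: 0.0095
time: 53.15
ee_pos: [0.5328, -0.0612, 0.0465]
tcp_rot: [179.9, -0.0, 92.0]
wrist_force: [1.1, 0.8, 5.7]
opening: 0.009
t 53.15 pos [ 0.5328 -0.0612  0.0465] rot [ 1.7987e+02 -1.0000e-02  9.2020e+01] F [1.1 0.8 5.7] open 0.009 | shift [ 0.0005 -0.0038 -0.0005] turn [ 0.13 -0.01  0.02]
```

```bash
python3 -m handwheel '[[0,-0.001,0,0,0,0],[0,-0.001,0,0,0,0],[0,-0.001,0,0,0,0],[0,-0.001,0,0,0,0],[0,0,0,0,0,0],[0,0,0,0,0,0],[0,0,0,0,0,0],[0,0,0,0,0,0]]'
python3 - <<'E'
from h import *
go([.529,-.0608,.047],92)
X=np.array([np.cos(np.radians(1.9)),np.sin(np.radians(1.9)),0])
ref=load('t5')['img'].astype(np.float32).mean(2);t=cam('top','t12');g=t['img'].astype(np.float32).mean(2)
for r in ('t5','t11'):
    R=load(r)['img'].astype(np.float32).mean(2)
    print(r,cv2.findTransformECC(R[172:186,293:301],g[172:186,293:301],np.eye(2,3,dtype=np.float32),cv2.MOTION_TRANSLATION,(3,200,1e-5),None,3))
P=[]
for a,b in((287,292),(294,299)):
    w=np.clip(170-g[174:184,a:b],0,None);P.append(atz(t,(w.sum(0)*np.arange(a,b)).sum()/w.sum(),(w.sum(1)*np.arange(174,184)).sum()/w.sum(),.056))
print((P[1]-P[0])@X)
E
```

```text
time: 53.82
ee_pos: [0.5293, -0.0612, 0.0464]
tcp_rot: [179.8, -0.0, 92.0]
wrist_force: [5.5, 0.1, 4.8]
opening: 0.009
t 53.82 pos [ 0.5293 -0.0612  0.0464] rot [ 1.7982e+02 -1.0000e-02  9.2030e+01] F [5.5 0.1 4.8] open 0.009 | shift [ 0.0005 -0.0003 -0.0006] turn [ 0.18 -0.01  0.03]
t5 (0.8191628575337133, array([[ 1.        ,  0.        , -0.11192935],
       [ 0.        ,  1.        ,  0.23888478]], dtype=float32))
t11 (0.8903254635429152, array([[1.       , 0.       , 0.0801759],
       [0.       , 1.       , 1.2426254]], dtype=float32))
-0.0006169416487351889
```

```bash
python3 -m handwheel '[[0,0,0,0,0,0],[0,0,0,0,0,0],[0,0,0,0,0,0],[0,0,-0.008,0,0,0],[0,0,-0.015,0,0,0],[0,0,-0.025,0,0,0],[0,0,-0.025,0,0,0],[0,0,-0.025,0,0,0]]' -0.2 30
python3 -m handwheel '[[-0.024,-0.0177,0,0,0,0],[-0.024,-0.0177,0,0,0,0],[-0.024,-0.0177,0,0,0,0],[-0.024,-0.0177,0,0,0,0],[-0.024,-0.0177,0,0,0,0],[-0.024,-0.0177,0,0,0,0],[-0.024,-0.0177,0,0,0,0],[-0.024,-0.0177,0,0,0,0]]' -1 30
python3 -m handwheel '[[0,0,0.02,0,0,0],[0,0,0.02,0,0,0],[0,0,0.02,0,0,0],[0,0,0.02,0,0,0],[0,0,0.016,0,0,0],[0,0,0,0,0,0],[0,0,0,0,0,0],[0,0,0,0,0,0]]'
python3 - <<'E'
from h import *
go([.45,-.256,.047],92)
t=cam('top','t13');g=t['img'].astype(np.float32).mean(2)
X=np.array([np.cos(np.radians(1.9)),np.sin(np.radians(1.9)),0]);P=[]
for a,b in((287,292),(294,299)):
    w=np.clip(170-g[174:184,a:b],0,None);P.append(atz(t,(w.sum(0)*np.arange(a,b)).sum()/w.sum(),(w.sum(1)*np.arange(174,184)).sum()/w.sum(),.056))
print((P[1]-P[0])@X)
E
```

```text
time: 54.53
ee_pos: [0.5277, -0.0613, 0.1451]
tcp_rot: [-180.0, -0.0, 92.0]
wrist_force: [0.2, -0.7, -0.5]
opening: 0.0342
time: 55.2
ee_pos: [0.3923, -0.2591, 0.1441]
tcp_rot: [180.0, -0.0, 92.0]
wrist_force: [-0.0, -0.3, 0.1]
opening: 0.0002
time: 55.87
ee_pos: [0.3939, -0.2584, 0.0489]
tcp_rot: [179.9, 0.0, 92.0]
wrist_force: [0.1, 0.6, 0.8]
opening: -0.0001
t 55.87 pos [ 0.3939 -0.2584  0.0489] rot [1.7991e+02 2.0000e-02 9.2040e+01] F [0.1 0.6 0.8] open -0.0001 | shift [0.0004 0.0561 0.002 ] turn [0.09 0.02 0.04]
-0.0007957664885440412
```

Pointer −0.8 mm from the mark. Now push the switch.

```bash
python3 -m handwheel '[[0,0.01,0,0,0,0],[0,0.01,0,0,0,0],[0,0.01,0,0,0,0],[0,0.01,0,0,0,0],[0,0.01,0,0,0,0],[0,0.01,0,0,0,0],[0,0.01,0,0,0,0],[0,0.006,0,0,0,0]]'
python3 -m handwheel '[[0,0.003,0,0,0,0],[0,0.003,0,0,0,0],[0,0.002,0,0,0,0],[0,0,0,0,0,0],[0,0,0,0,0,0],[0,0,0,0,0,0],[0,0,0,0,0,0],[0,0,0,0,0,0]]'
python3 - <<'E'
from h import *
np.set_printoptions(precision=4,suppress=True)
go([.48,-.256,.047],92)
s=cam('side','s14'); b=s['img'][130:200,225:325].mean(2)<45
print(pix(s,[[.448,-.256,.075],[.506,-.254,.075],monitor.get_obs()['ee_pos']+[0,0,.018]]))
n,l,st,ce=cv2.connectedComponentsWithStats(b.astype(np.uint8))
print([(ce[i]+[225,130],st[i,4],(deep(s,*(ce[i]+[225,130])))) for i in range(1,n) if 8<st[i,4]<400])
E
```

```text
time: 56.58
ee_pos: [0.471, -0.2552, 0.0473]
tcp_rot: [180.0, -0.0, 92.1]
wrist_force: [-1.3, -1.0, -0.0]
opening: 0.0003
time: 57.25
ee_pos: [0.4774, -0.2552, 0.0478]
tcp_rot: [179.9, -0.0, 92.0]
wrist_force: [-0.5, 0.4, 0.0]
opening: -0.0002
t 57.25 pos [ 0.4774 -0.2552  0.0478] rot [179.95  -0.01  92.02] F [-0.5  0.4  0. ] open -0.0002 | shift [-0.0009  0.0026  0.0008] turn [ 0.05 -0.01  0.02]
[[288.8197 167.6418]
 [275.0356 168.2935]
 [281.8654 169.9739]]
[(array([280.9487, 197.8205]), np.int32(39), array([0.4937, 0.0322, 0.0815]))]
```

```bash
python3 -m handwheel '[[0,0.003,0,0,0,0],[0,0.003,0,0,0,0],[0,0,0,0,0,0],[0,0,0,0,0,0],[0,0,0,0,0,0],[0,0,0,0,0,0],[0,0,0,0,0,0],[0,0,0,0,0,0]]'
python3 -m handwheel '[[0,0.002,0,0,0,0],[0,0.001,0,0,0,0],[0,0,0,0,0,0],[0,0,0,0,0,0],[0,0,0,0,0,0],[0,0,0,0,0,0],[0,0,0,0,0,0],[0,0,0,0,0,0]]'
python3 - <<'E'
from h import *
np.set_printoptions(precision=4,suppress=True)
go([.48,-.256,.047],92)
s=cam('side','s15');d=s['depth'];I=s['img'].mean(2)
# dark points with height .05-.1 near the switch
for v in range(155,185):
    for u in range(262,300):
        if I[v,u]<60 and d[v,u]>0:
            p=deep(s,u,v)
            if -.275<p[1]<-.23 and .05<p[2]<.1: print((u,v),p,end=' ')
E
```

```text
time: 57.97
ee_pos: [0.4822, -0.255, 0.0475]
tcp_rot: [-179.9, -0.0, 92.0]
wrist_force: [-7.7, -0.7, 2.9]
opening: -0.0003
time: 58.63
ee_pos: [0.4827, -0.255, 0.0472]
tcp_rot: [-179.6, -0.0, 92.0]
wrist_force: [-21.1, -1.0, 9.6]
opening: 0.0002
t 58.63 pos [ 0.4827 -0.255   0.0472] rot [-179.6    -0.02   91.95] F [-21.1  -1.    9.6] open 0.0002 | shift [-0.001  -0.0027  0.0002] turn [-0.4  -0.02 -0.05]
(278, 163) [ 0.4931 -0.2527  0.099 ] (277, 164) [ 0.4973 -0.2559  0.0933] (278, 164) [ 0.4934 -0.2457  0.0975] (283, 164) [ 0.4724 -0.2527  0.0938] (277, 165) [ 0.4972 -0.2634  0.0857] (278, 165) [ 0.4933 -0.2522  0.0903] (283, 165) [ 0.4726 -0.248   0.0913] (277, 166) [ 0.4975 -0.256   0.0843] (278, 166) [ 0.4934 -0.2528  0.0855] (283, 166) [ 0.4728 -0.2441  0.0884] (273, 167) [ 0.5143 -0.2595  0.0788] (274, 167) [ 0.5102 -0.2535  0.0813] (275, 167) [ 0.5063 -0.2399  0.0869] (276, 167) [ 0.5021 -0.2433  0.0853] (278, 167) [ 0.4939 -0.2387  0.087 ] (283, 167) [ 0.4727 -0.2486  0.082 ] (272, 168) [ 0.5188 -0.2469  0.0798] (273, 168) [ 0.5145 -0.2525  0.0773] (274, 168) [ 0.5106 -0.2391
[... 345 characters left out ...]
76, 169) [ 0.5024 -0.2392  0.078 ] (277, 169) [ 0.4981 -0.2425  0.0765] (278, 169) [ 0.4939 -0.2449  0.0753] (283, 169) [ 0.4726 -0.2557  0.0698] (272, 170) [ 0.519  -0.2483  0.0702] (273, 170) [ 0.5149 -0.2419  0.0728] (274, 170) [ 0.5108 -0.2386  0.0741] (275, 170) [ 0.5068 -0.2324  0.0766] (276, 170) [ 0.5025 -0.2389  0.0736] (277, 170) [ 0.4981 -0.2466  0.0702] (273, 171) [ 0.515  -0.2459  0.0665] (274, 171) [ 0.511  -0.237   0.0703] (275, 171) [ 0.5068 -0.2391  0.0692] (276, 171) [ 0.5027 -0.2349  0.0709] (277, 171) [ 0.4983 -0.2421  0.0676] (279, 171) [ 0.4903 -0.2334  0.0711] (280, 171) [ 0.4859 -0.2385  0.0687] (274, 172) [ 0.5109 -0.2457  0.0619] (275, 172) [ 0.5067 -0.249   0.0603]
```

The ball's centre is at x≈0.507, the expected "on" position, and a stop force was felt. I'll back off, rise and run the final checks.

```bash
python3 -m handwheel '[[0,-0.015,0,0,0,0],[0,-0.025,0,0,0,0],[0,-0.03,0,0,0,0],[0,-0.01,0,0,0,0],[0,0,-0.03,0,0,0],[0,0,-0.03,0,0,0],[0,0,-0.03,0,0,0],[0,0,-0.03,0,0,0]]'
python3 -m handwheel '[[0,0,0,0,0,0],[0,0,0,0,0,0],[0,0,0,0,0,0],[0,0,0,0,0,0],[0,0,0,0,0,0],[0,0,0,0,0,0],[0,0,0,0,0,0],[0,0,0,0,0,0]]'
python3 - <<'E'
from h import *
np.set_printoptions(precision=4,suppress=True)
go([.48,-.256,.047],92)
t=cam('top','t16');s=cam('side','s16');g=t['img'].astype(np.float32).mean(2)
X=np.array([np.cos(np.radians(1.9)),np.sin(np.radians(1.9)),0]);P=[]
for a,b in((287,292),(294,299)):
    w=np.clip(170-g[174:184,a:b],0,None);P.append(atz(t,(w.sum(0)*np.arange(a,b)).sum()/w.sum(),(w.sum(1)*np.arange(174,184)).sum()/w.sum(),.056))
print('pointer',(P[1]-P[0])@X)
# knob bar directions (top), ball (side)
def pca(c,z,box,th):
    v0,v1,u0,u1=box;m=np.argwhere(c['img'][v0:v1,u0:u1].mean(2)<th)+[v0,u0]
    Q=np.array([atz(c,u,v,z)[:2] for v,u in m]);C=Q.mean(0);w,V=np.linalg.eigh(np.cov(Q.T));return C,V[:,1],np.sqrt(w),len(m)
for nm,c in(('L',(.495,.029,.09)),('R',(.5007,-.1495,.09))):
    u,v=pix(t,[c])[0].astype(int);print(nm,pca(t,.09,(v-8,v+9,u-6,u+7),60))
d=s['depth'];q=[deep(s,u,v) for v in range(160,178) for u in range(262,300) if s['img'][v,u].mean()<60 and d[v,u]>0]
q=np.array([p for p in q if -.275<p[1]<-.23 and .05<p[2]<.1]);print('ball',q.min(0),q.max(0),len(q))
# flask rims by depth: highest points over each clamp
for c in((.6174,.0325),(.6205,-.0598),(.6236,-.1517)):
    u,v=pix(t,[[*c,.18]])[0]; r=[deep(t,u+a,v+b) for a in range(-6,7) for b in range(-6,7) if t['depth'][int(round(v+b)),int(round(u+a))]>0]
    r=np.array(r);h=r[(r[:,2]>.165)&(r[:,2]<.2)];print('rim',h[:,2].max() if len(h) else None,(h.min(0)+h.max(0))/2 if len(h) else None,len(h))
E
```

```text
time: 59.35
ee_pos: [0.4067, -0.2577, 0.1692]
tcp_rot: [179.9, -0.0, 92.0]
wrist_force: [0.4, 0.1, 1.1]
opening: 0.0002
time: 60.02
ee_pos: [0.4063, -0.2576, 0.1672]
tcp_rot: [180.0, -0.0, 92.0]
wrist_force: [0.3, -0.6, 0.6]
opening: 0.0002
t 60.02 pos [ 0.4063 -0.2576  0.1672] rot [179.99  -0.04  92.03] F [ 0.3 -0.6  0.6] open 0.0002 | shift [-0.001   0.0737  0.1202] turn [ 0.01 -0.04  0.03]
pointer -0.0006499327323275532<stdin>:12: RuntimeWarning: Mean of empty slice.
  ret = ret.dtype.type(ret / rcount)
  avg = a.mean(axis, **keepdims_kw)
  ret = um.true_divide(
<stdin>:12: RuntimeWarning: Degrees of freedom <= 0 for slice
  c *= np.true_divide(1, fact)
  c *= np.true_divide(1, fact)
Traceback (most recent call last):
ValueError: not enough values to unpack (expected 2, got 0)

During handling of the above exception, another exception occurred:

Traceback (most recent call last):
numpy.linalg.LinAlgError: 0-dimensional array given. Array must be at least two-dimensional
```

```bash
python3 - <<'E'
from h import *
np.set_printoptions(precision=4,suppress=True)
t=load('t16');s=load('s16')
def pca(c,z,box,th):
    v0,v1,u0,u1=box;m=np.argwhere(c['img'][v0:v1,u0:u1].mean(2)<th)+[v0,u0]
    Q=np.array([atz(c,u,v,z)[:2] for v,u in m]);C=Q.mean(0);w,V=np.linalg.eigh(np.cov(Q.T));return C,V[:,1],np.sqrt(w),len(m)
for nm,c in(('L',(.495,.029,.09)),('R',(.5007,-.1495,.09))):
    u,v=pix(t,[c])[0].astype(int);print(nm,u,v,t['img'][v-8:v+9,u-6:u+7].mean(2).min(),pca(t,.09,(v-8,v+9,u-6,u+7),95))
d=s['depth'];q=[deep(s,u,v) for v in range(160,178) for u in range(262,300) if s['img'][v,u].mean()<60 and d[v,u]>0]
q=np.array([p for p in q if -.275<p[1]<-.23 and .05<p[2]<.1]);print('ball',q.min(0),q.max(0),len(q))
for c in((.6174,.0325),(.6205,-.0598),(.6236,-.1517)):
    u,v=pix(t,[[*c,.18]])[0]; r=np.array([deep(t,u+a,v+b) for a in range(-7,8) for b in range(-7,8)])
    h=r[(r[:,2]>.15)&(r[:,2]<.21)];print('rim',np.percentile(h[:,2],[50,90,100]) if len(h) else None,(h.min(0)+h.max(0))/2 if len(h) else None,len(h))
E
```

```text
L 309 209 60.0 (array([0.493 , 0.0278]), array([-0.9819, -0.1896]), array([0.0043, 0.0112]), 42)
R 361 207 59.0 (array([ 0.497 , -0.1504]), array([-0.9774, -0.2114]), array([0.0047, 0.0117]), 44)
ball [ 0.4978 -0.2523  0.0608] [ 0.519  -0.2346  0.0866] 28
rim [0.1749 0.1798 0.1919] [0.6189 0.0325 0.171 ] 63
rim [0.1744 0.1808 0.1883] [ 0.6245 -0.0584  0.1704] 68
rim [0.1755 0.1818 0.186 ] [ 0.627  -0.1517  0.1682] 73
```

```bash
python3 -c "
from workcell import order;print(order.job_done())"
```

```text
the job is handed in; nothing more can be done
None
```

The shaker is set up and running, and I handed the job in at about 60 s of robot time; no verdict is reported back. I slid the bracket to the mark, tightened both wing knobs, pressed all three clear flasks into their own clamps and pushed the switch over.

**Last checks:**
- **Pointer:** about 0.7 mm from the mark, towards the robot (top camera only; limit 4 mm).
- **Knobs:** both bars measure at about the 1.4 rad stop.
- **Flasks:** all three rims are at about 0.18 m, the height expected for a flask on the clamp floor. Each felt the floor at 22–26 N.
- **Switch:** the ball's centre is at x ≈ 0.508 m, against about 0.506 m expected for "on".
- **Robot:** clear of everything.

**What went wrong or disagreed:**
- **Tool height:** the real tool is about 35 mm higher than the reported pose implies, so my first grip missed the tab and moved nothing. I allowed for the offset after that.
- **Knocked flask:** one flask on the right was knocked about 4 cm during the run. I measured it again before gripping it.
- **Wrist range:** on the way to the left flask the wrist joint reached its range and the tool tilted about 5°. I turned the gripper to another angle and went on.
- **High force:** pressing the third flask in briefly read 45 N at the wrist as it met the clamp fingers.
- **Bracket drift:** pressing the flasks in dragged the bracket to about +4 mm, the edge of the limit. I gripped the tab and brought it back before switching on. At the earlier mark check the side camera had read about 1 mm more than the top camera.

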